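Eject, load and shut the slide scanner's tray

ROBOT

A 6-joint arm with a two-finger parallel gripper is mounted at the origin on the work surface. World frame = base frame: x ahead of the robot, y to its left, z up, the work surface at z = 0. Lengths are in m, angles in degrees, forces in N, time in s.
With the tool pointing down it reaches from about 0.3 to 0.75 m from the base axis. Payload 8.5 kg.
Tool frame: the origin (TCP) lies at the very end of the fingers, on their centre line; the grasp point (between the pads) lies 19 mm behind it; z points along the fingers, y is the direction in which the jaws open and shut (so a half turn about z gives the same grasp; the last joint's range is limited). The gripper opens to 85 mm and grips with 20 to 120 N. Pads are 22 mm wide; open, the fingers measure 114 mm over their backs; the gripper's body (76 mm by 85 mm) begins 54 mm behind the grasp point. The pads swing forward as they close: fully open they stand 13 mm farther back than shut.
Start: joints at [52.924, 21.807, 74.336, -0, 83.858, -12.336], TCP at [0.23, 0.5, 0.231] pointing down, gripper open.
Joint ranges: [-178.18, 178.18], [-50.72, 133.34], [12.68, 142.11], [-81.47, 261.47], [9.98, 163.14], [-165.26, 165.26]. Speed limits (degrees/s): [136.94, 136.94, 180, 180, 180, 180].

INTERFACE

Orientations are given as a 3x3 rotation matrix whose columns are the frame's x, y, z axes.
In Python, from rig import env, vision, close_job, spotter gives the robot as it stands. The module is installed in compiled form; this text tells all that it offers.
- The arm moves only by the tool jog_arm, never from a script. Its argument "plan" is a list that holds one entry, the list of rows, each a list of 6 numbers: the shift along the tool's x, y, z in units of 40 mm (1.0 is 40 mm), then the turn, a rotation vector about the tool's x, y, z in units of 0.15 rad (1.0 is 0.15 rad). A call has 1 to 10 rows; each row shifts and turns the commanded pose from where the row before left it, along the tool's axes as they then stand; what a row does not reach is not made up. A row lasts 1/10 s, in which the tool goes at most 50 mm and 8.59 degrees, less where a joint would pass 70% of its speed; a pose out of reach is approached as far as the arm can. A call with a number of a shift or a turn outside -1 to 1 is refused whole. A call with a gripper value outside its range is refused whole. "grip" is the opening, from -1 (shut) to 1 (fully open), set as the call begins (left out, the last holds). The fingers move at their own pace and stop on an object; "squeeze" is the grip in N (left out, the last holds). Time passes only in rows, so rows that do not move let the fingers close. It gives the time, the measured TCP pose, the force and the opening at its end, in the units of the state.
- env.observe(): the state, without advancing time (a new reading comes with each control period).
- vision.get_image(name): name is "side" or "top" or "wrist"; returns (picture, depth): 400x640x3 uint8, red, green, blue; 400x640 float32, m along the optical axis (not along the pixel's ray), 0 where there is no reading.
- vision.camera_info(name): a dict with "fx", "fy", "cx", "cy" (pixels), "k1" (the pictures are not rectified: a ray, as slopes to the right and down, at radius r is drawn at 1 + k1 r^2 times it, then the intrinsics apply), "rvec" (rotation vector, rad) and "tvec" (3), from world to camera coordinates, as OpenCV has them. Camera axes: x right, y down, z forward; pixel columns grow to the right and rows downward; lengths in m; the calibration is good to about 2 mm. A picture is of the moment at which its call begins: read the wrist's pose just before it. camera_info takes no time and is no camera call; for the wrist camera it gives the pose at the moment of the call.
- close_job(): hands the job in, once; it reports no verdict.
Trained networks look in the newest picture that a camera, given by its name, has taken for a name from the list of things; names that differ only in an ending like _2 or _b are one class to them, and where a whole thing is asked for, a point or a joint stands for the part that bears it (a point fixed in the world has none). Each returns a list of dicts, best first, with "score" (0 to 1); they miss things now and then, are a little off and sometimes report something else, mostly with a low value. They report only what shows in the picture. A call takes as long as a camera call.
- spotter.trace(camera, query): "pixels" (400x640 bool, what is visible of it) and "rect" ([left, top, right, bottom] in pixels, round what is visible of it).
The state is a dict: "time_s": time; "q": joint angles; "qvel": joint speeds; "joint_efforts": joint torques, N m; "position": TCP position; "tool_rot": TCP orientation; "ft_force": force on the tool from outside, world axes, zero at the start; "wrist_torque": the same for the moment, N m; "grip_width": finger opening in m.
Only numpy, scipy, OpenCV 4.12 (cv2) and the standard library are available. Lean on these libraries where they do the work, as an engineer would, in place of code of your own. Each camera call takes 0.05 s, during which the arm holds its last target.

TASK

The slide scanner's tray is locked shut. Lift the dust cap off the access hole and lay it aside, trip the hidden latch through the hole with the eject pin so that the tray springs out, then lay every slide carrier on the bench flat in a tray compartment of its own, blue label end towards the tray's blue front edge, and push the tray fully home until it catches. Leave the pin upright in its stand again and the cap lying flat over the hole, and do not disturb the other things on the bench.

Things in the scene. Friction and masses are not known exactly. Their poses are not given: they have to be found in the camera images.
- scanner: Slide scanner, white, fixed: a low front deck (160 mm deep, 260 mm wide, its flat top 95 mm above the table) with a 155 mm high rear part behind it. Origin: middle of the lower edge of its front face, on the table. Its +x points into the machine (away from the robot), y along the front face, z up. The tray comes out of the front face, towards its -x.
- hole (a point): Mouth of the access hole in the deck's top, 12 mm square (sides along the scanner's axes) with a red rim, at (60, 90, 95) mm in the scanner's frame; at first under the dust cap. The deck is 6 mm thick there. The latch's pad (24 mm square) lies level 35 mm below the mouth, centred under it.
- latch (a joint): Hidden spring latch, m: 0 at rest (it holds the tray), grows as its pad is pressed straight down, 0.012 at most. It frees the tray at about 0.006, with about 4 to 6 N; it springs back up.
- tray (a joint): Slide tray, m: 0 when caught by the latch (it cannot be pulled out), 0.110 when fully out; it can be pushed in as far as -0.004. Once freed a spring drives it out by itself, in about 1 s; a steady spring of 3 to 6 N resists pushing it back (slowly: damping 35 N s/m). Pushed in to about -0.002 or beyond, it is caught again and stays at 0 (within 2 mm) when let go.
- tray_front (a point): Middle of the outer (-x) face of the tray's blue push tab, 44 mm wide, 8 mm thick, from 40 to 72 mm above the table (this point at 56 mm). The tab stands 17 mm in front of the tray's black front panel (168 mm wide, 12 mm thick, 14 to 50 mm above the table, with a blue top edge), joined to it by a ledge 50 mm above the table. Moves with the tray; axes as the scanner's.
- slot1 (a point): Tray compartment 1 of 4 (1 at the scanner's +y side, 40 mm apart): centre of its floor, 38 mm above the table. Inside 86 mm (x) by 36 mm (y), walls 8 mm high, 4 mm thick; its outer end (-x) is the front panel with the blue edge, 12 mm above the floor. Moves with the tray, axes as the scanner's. Starts empty, inside; fully out, its centre is 67 mm before the machine's front face.
- slot2 (a point): Tray compartment 2 of 4 (1 at the scanner's +y side, 40 mm apart): centre of its floor, 38 mm above the table. Inside 86 mm (x) by 36 mm (y), walls 8 mm high, 4 mm thick; its outer end (-x) is the front panel with the blue edge, 12 mm above the floor. Moves with the tray, axes as the scanner's. Starts empty, inside; fully out, its centre is 67 mm before the machine's front face.
- slot3 (a point): Tray compartment 3 of 4 (1 at the scanner's +y side, 40 mm apart): centre of its floor, 38 mm above the table. Inside 86 mm (x) by 36 mm (y), walls 8 mm high, 4 mm thick; its outer end (-x) is the front panel with the blue edge, 12 mm above the floor. Moves with the tray, axes as the scanner's. Starts empty, inside; fully out, its centre is 67 mm before the machine's front face.
- slot4 (a point): Tray compartment 4 of 4 (1 at the scanner's +y side, 40 mm apart): centre of its floor, 38 mm above the table. Inside 86 mm (x) by 36 mm (y), walls 8 mm high, 4 mm thick; its outer end (-x) is the front panel with the blue edge, 12 mm above the floor. Moves with the tray, axes as the scanner's. Starts empty, inside; fully out, its centre is 67 mm before the machine's front face.
- pin: Eject pin, standing in its stand. Origin: its tip (the lower end), z up along it. Steel shank 6 mm in diameter and 65 mm long, then a collar 26 mm in diameter and 4 mm thick, then a square violet handle 16 x 16 mm (sides along its x and y) from 69 to 109 mm above the tip.
- stand: Pin stand, grey block, fixed, 56 x 56 mm, 78 mm high, with one vertical hole 13 mm square and 72 mm deep in the middle of its top. Origin: centre of its underside. With the pin home its collar rests on the block and the tip is 13 mm above the table.
- cap: Dust cap lying over the access hole: black disc 42 mm in diameter, 8 mm thick, origin at the centre of its underside, with an orange loop handle on top: its bar runs along the cap's y, 36 mm long, 8 mm thick (along x), from 30 to 38 mm above the underside, on two posts of the same thickness (8 mm along x), 6 mm wide and centred 15 mm either side of the middle.
- carrier1: Slide carrier 1: flat aluminium plate 80 mm (x) x 30 mm (y) x 5 mm, origin at the centre of its underside; across its middle a black grip block 12 mm (x) x 24 mm (y), up to 25 mm above the underside. Its blue label end is the -x end (18 mm of its top is blue). It may be absent (None).
- carrier2: Slide carrier 2: flat aluminium plate 80 mm (x) x 30 mm (y) x 5 mm, origin at the centre of its underside; across its middle a black grip block 12 mm (x) x 24 mm (y), up to 25 mm above the underside. Its blue label end is the -x end (18 mm of its top is blue). It may be absent (None).
- carrier3: Slide carrier 3: flat aluminium plate 80 mm (x) x 30 mm (y) x 5 mm, origin at the centre of its underside; across its middle a black grip block 12 mm (x) x 24 mm (y), up to 25 mm above the underside. Its blue label end is the -x end (18 mm of its top is blue). It may be absent (None).
- carrier4: Slide carrier 4: flat aluminium plate 80 mm (x) x 30 mm (y) x 5 mm, origin at the centre of its underside; across its middle a black grip block 12 mm (x) x 24 mm (y), up to 25 mm above the underside. Its blue label end is the -x end (18 mm of its top is blue). It may be absent (None).
- stain_bottle: Bystander, not to be moved: amber stain bottle, 56 mm wide, 120 mm tall. Origin: centre of its underside.
- oil_bottle: Bystander, not to be moved: small white immersion oil bottle, 30 mm wide, 65 mm tall. Origin: centre of its underside.
- specimen_pot: Bystander, not to be moved: white specimen pot with a red cap, 40 mm wide, 50 mm tall. Origin: centre of its underside.
- mug: Bystander, not to be moved: blue mug, 76 mm wide, 90 mm tall. Origin: centre of its underside.
- dish: Bystander, not to be moved: shallow white dish, 90 mm wide, 14 mm tall. Origin: centre of its underside.

How it is judged:
By the outcome, as a careful person would: the job done as asked, in the order asked, and still so for the second after the job is handed in, with the robot touching nothing.
Of carrier1, carrier2, carrier3, carrier4 only 2 to 4 are there at a start; the rules pass over those that are not, and their reading is None.
At some moment in a run one of carrier1, carrier2, carrier3, carrier4 may be knocked a few centimetres aside while the robot is not near it.
It also fails if it takes over 210 s, if anything falls off the work surface, if the arm or the gripper's body presses on something with over 40 N, if the wrist force passes 120 N, or if a joint passes its speed limit or range.

## Working session

There is one attempt and no reset: what is moved stays moved. The work goes in short steps, Python scripts to look and compute and a tool call to move; the robot and the scene stay as the last step left them, time stands still between calls to the robot, and variables do not carry over. Pictures are saved under pics/ and viewed, and the job is handed in when it is done.

Besides the shell and the picture viewer there is one more tool, called after ">>>" in YAML: its name, and indented under it one key for each argument. jog_arm: Moves the arm, as the interface text tells. Its arguments: {"type":"object","properties":{"plan":{"type":"array"},"grip":{"type":"number"},"squeeze":{"type":"number"}},"required":["plan"]}

```bash
mkdir -p pics && ls && python3 - <<'E'
from rig import env, vision, spotter
import cv2
s=env.observe(); print({k:s[k] for k in s})
for n in ("top","side","wrist"):
    im,d=vision.get_image(n); cv2.imwrite(f"pics/{n}0.png",im[:,:,::-1]); print(n,vision.camera_info(n))
E
```

```text
pics
{'time_s': 0.0, 'q': array([ 5.29223812e+01,  2.18404082e+01,  7.43842717e+01, -1.70557492e-03,
        8.38577925e+01, -1.23362398e+01]), 'qvel': array([-0.01036795, -0.03745218, -0.07312086,  0.07288746,  0.02865004,
        0.02913926]), 'joint_efforts': array([-1.77246595e-03, -4.48450756e+01, -2.31279284e+01, -2.68094082e-04,
        4.68666782e-03,  3.84685529e-05]), 'position': array([0.23002153, 0.49926993, 0.23072007]), 'tool_rot': array([[-9.08207381e-01,  4.18519582e-01, -8.44205422e-04],
       [ 4.18520341e-01,  9.08206675e-01, -1.16623780e-03],
       [ 2.78619641e-04, -1.41250292e-03, -9.99998964e-01]]), 'ft_force': array([0.9340734 , 0.05446063, 0.21101448]), 'wrist_torque': array([-0.00219117, -0.01899329,  0.01841215]), 'grip_width': 0.08544363287393515}
top {'fx': 464.7589802605958, 'fy': 464.7589802605958, 'cx': 330.0502261988636, 'cy': 197.75636463292594, 'k1': -0.08413139888937404, 'rvec': array([ 2.18409139, -2.18737495,  0.0549801 ]), 'tvec': array([0.02077242, 0.46988194, 1.25580667])}
side {'fx': 448.2054032621862, 'fy': 448.2054032621862, 'cx': 323.4322939556045, 'cy': 196.31226653164563, 'k1': -0.01027890151012548, 'rvec': array([ 0.9067954 , -2.51226407,  1.04031273]), 'tvec': array([0.36891429, 0.25723818, 1.36318725])}
wrist {'fx': 342.9273747032972, 'fy': 342.9273747032972, 'cx': 315.2977780771282, 'cy': 201.99511879757523, 'k1': -0.014116783467784763, 'rvec': array([-2.4027011 , -1.53902086, -0.25215949]), 'tvec': array([-0.54839114, -0.04207273,  0.3815244 ])}
```

View pics/top0.png

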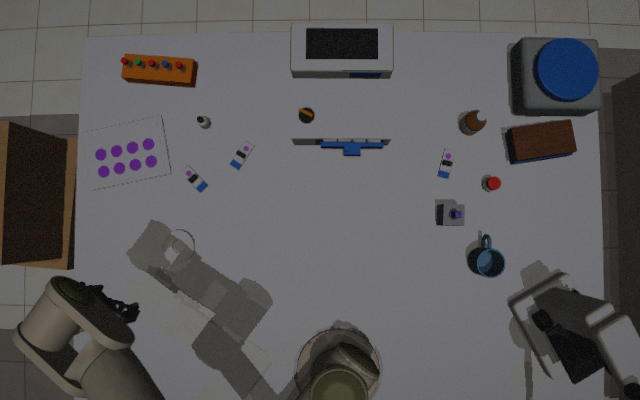

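View pics/side0.png

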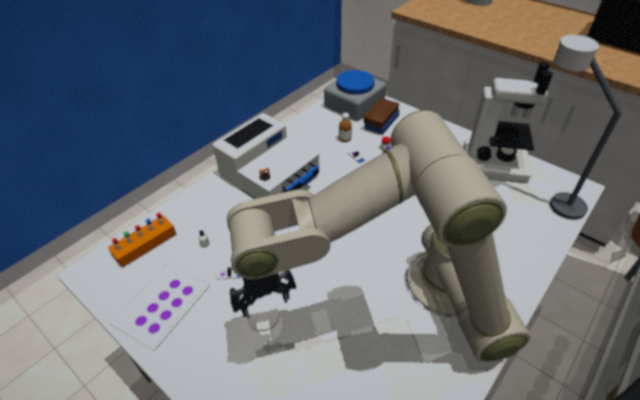

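View pics/wrist0.png

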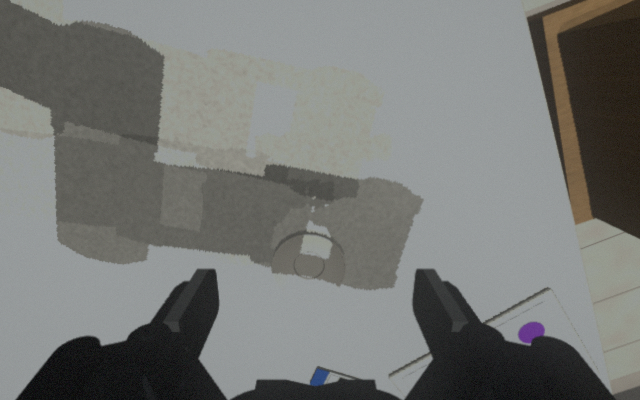

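```bash
cat > h.py <<'E'
from rig import env, vision, spotter
import cv2, numpy as np
np.set_printoptions(precision=4,suppress=True)
def cam(n):
    c=vision.camera_info(n); R,_=cv2.Rodrigues(np.array(c["rvec"])); return c,R,np.array(c["tvec"])
def rays(n,px,C=None):
    c,R,t=C or cam(n); px=np.atleast_2d(np.array(px,float))
    d=np.stack([(px[:,0]-c["cx"])/c["fx"],(px[:,1]-c["cy"])/c["fy"]],1)
    u=d.copy()
    for _ in range(20): u=d/(1+c["k1"]*(u**2).sum(1,keepdims=True))
    return u,R,t
def onz(n,px,z,C=None):
    u,R,t=rays(n,px,C); D=np.c_[u,np.ones(len(u))]@R; o=-R.T@t
    return o+D*((z-o[2])/D[:,2])[:,None]
def cloud(n,depth,mask,C=None):
    v,u_=np.nonzero(mask&(depth>0)); px=np.c_[u_,v]
    u,R,t=rays(n,px,C); z=depth[v,u_][:,None]
    P=np.c_[u*z,z]; return (P-t)@R,px
def proj(n,P,C=None):
    c,R,t=C or cam(n); P=np.atleast_2d(P)@R.T+t; u=P[:,:2]/P[:,2:]
    u=u*(1+c["k1"]*(u**2).sum(1,keepdims=True)); return u*[c["fx"],c["fy"]]+[c["cx"],c["cy"]]
def snap(n,name=None):
    C=cam(n); im,d=vision.get_image(n)
    if name: cv2.imwrite(f"pics/{name}.png",im[:,:,::-1])
    return C,im,d
def st():
    s=env.observe(); print("t",round(s["time_s"],2),"p",s["position"],"F",s["ft_force"],"g",round(s["grip_width"],4)); print(s["tool_rot"]); return s
E
python3 - <<'E'
from h import *
C,im,d=snap("top")
for q in ["scanner","hole","pin","stand","cap","carrier1","tray","stain_bottle","oil_bottle","specimen_pot","mug","dish"]:
    for r in spotter.trace("top",q):
        m=r["pixels"]; P,px=cloud("top",d,m,C)
        if len(P)<3: continue
        print(q,round(r["score"],2),[int(a) for a in r["rect"]],"n",m.sum(),"med",np.median(P,0),"z",P[:,2].min().round(3),P[:,2].max().round(3))
big=cv2.resize(im[20:290,80:560],None,fx=1.6,fy=1.6,interpolation=cv2.INTER_CUBIC)
cv2.imwrite("pics/topbig.png",np.clip(big.astype(int)*1.6,0,255).astype(np.uint8)[:,:,::-1])
E
```

```text
scanner 0.83 [287, 20, 393, 153] n 12513 med [ 0.7653 -0.0141  0.0978] z -0.767 0.165
scanner 0.51 [468, 233, 504, 276] n 978 med [ 0.2982 -0.3986  0.0385] z -0.005 0.095
hole 0.67 [290, 25, 394, 153] n 12321 med [ 0.7656 -0.014   0.0979] z -0.758 0.165
hole 0.21 [438, 203, 463, 223] n 450 med [ 0.4233 -0.287   0.0766] z 0.006 0.083
stand 0.57 [438, 201, 463, 223] n 508 med [ 0.423  -0.288   0.0765] z -0.005 0.083
cap 0.67 [297, 107, 313, 124] n 199 med [0.6755 0.0808 0.1038] z 0.093 0.141
carrier1 0.69 [230, 139, 251, 168] n 277 med [0.5905 0.2654 0.0062] z -0.002 0.03
tray 0.76 [320, 137, 381, 157] n 699 med [ 0.61   -0.0377  0.0482] z -0.005 0.077
stain_bottle 0.76 [457, 114, 482, 131] n 495 med [ 0.6645 -0.3554  0.0814] z 0.0 0.123
oil_bottle 0.47 [197, 117, 210, 127] n 133 med [0.676  0.365  0.0424] z -0.001 0.071
specimen_pot 0.76 [480, 175, 500, 192] n 256 med [ 0.5068 -0.4137  0.0474] z -0.006 0.057
specimen_pot 0.29 [458, 108, 487, 134] n 538 med [ 0.6655 -0.3563  0.0803] z -0.007 0.123
mug 0.67 [466, 230, 504, 277] n 998 med [ 0.2981 -0.3986  0.0409] z -0.008 0.095
dish 0.83 [160, 225, 192, 261] n 845 med [0.3373 0.4417 0.0092] z -0.006 0.021
dish 0.55 [230, 138, 251, 170] n 351 med [0.5901 0.2655 0.0058] z -0.005 0.03
```

View pics/topbig.png

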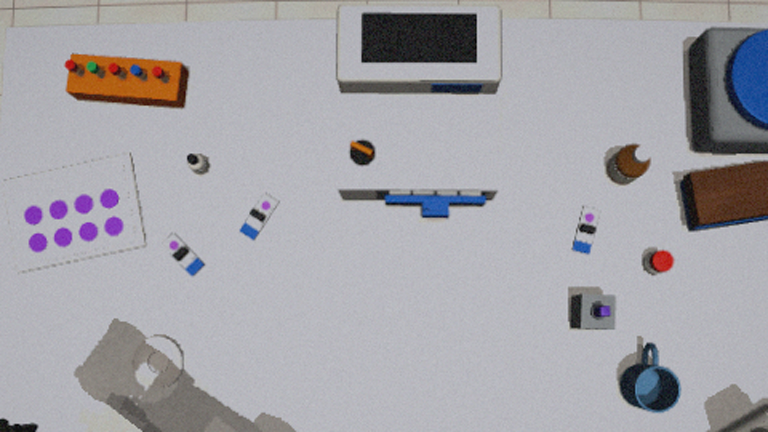

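```bash
cat >> h.py <<'E'
from scipy.spatial.transform import Rotation as Ro
def down(yaw_x):  # tool down with tool x at yaw (deg)
    a=np.radians(yaw_x); x=np.array([np.cos(a),np.sin(a),0]); z=np.array([0,0,-1.]); return np.c_[x,np.cross(z,x),z]
def yawx(R): return np.degrees(np.arctan2(R[1,0],R[0,0]))
def plan(way,n=None,step=0.036,p=None,R=None,tilt=True):
    """way: list of (pos,yaw_x or None, [n]) ; prints rows"""
    s=env.observe(); p=s["position"] if p is None else np.array(p,float); R=s["tool_rot"] if R is None else R
    rows=[]
    for w in way:
        tp=np.array(w[0],float); 
        TR=down(w[1]) if w[1] is not None else R.copy()
        rv=Ro.from_matrix(R.T@TR).as_rotvec()
        k=max(int(np.ceil(np.linalg.norm(tp-p)/step)),int(np.ceil(np.linalg.norm(rv)/0.14)),1)
        if len(w)>2: k=max(k,w[2])
        p0=p.copy(); R0=R.copy()
        for i in range(1,k+1):
            gp=p0+(tp-p0)*i/k; gR=R0@Ro.from_rotvec(rv*i/k).as_matrix()
            sh=np.round(R.T@(gp-p)/0.04,2); tu=np.round(Ro.from_matrix(R.T@gR).as_rotvec()/0.15,2)
            p=p+R@(sh*0.04); R=R@Ro.from_rotvec(tu*0.15).as_matrix()
            rows.append([float(a)+0.0 for a in np.r_[sh,tu]])
    for i in range(0,len(rows),10): print("["+",".join("["+",".join(f"{a:g}" for a in r)+"]" for r in rows[i:i+10])+"]")
    print("rows",len(rows),"end",p,"yaw",yawx(R)); return rows
E
python3 - <<'E'
from h import *
s=st(); c,R,t=cam("wrist"); T=s["tool_rot"]; print("cam in tool",T.T@(-R.T@t-s["position"])); print((R@T).T)
plan([([0.50,0.30,0.36],97)])
plan([([0.50,0.30,0.36],97),([0.55,0.0,0.36],97)])
E
```

```text
t 0.8 p [0.2302 0.4995 0.2313] F [0.27   0.4562 0.7505] g 0.0854
[[-0.9082  0.4185  0.    ]
 [ 0.4185  0.9082  0.    ]
 [-0.      0.     -1.    ]]
cam in tool [ 0.0831 -0.0007 -0.1427]
[[ 0.     -0.9466 -0.3225]
 [ 1.      0.0004 -0.001 ]
 [ 0.0011 -0.3225  0.9466]]
[[-0.82,-0.17,-0.32,0,0,0.68],[-0.84,-0.09,-0.32,0,0,0.68],[-0.83,0,-0.32,0,0,0.67],[-0.84,0.09,-0.33,0,0,0.68],[-0.82,0.16,-0.32,0,0,0.68],[-0.8,0.26,-0.32,0,0,0.68],[-0.77,0.33,-0.32,0,0,0.68],[-0.74,0.4,-0.32,0,0,0.67],[-0.68,0.48,-0.32,0,0,0.68],[-0.64,0.55,-0.33,0,0,0.68]]
rows 10 end [0.5    0.3    0.3601] yaw 96.98984333433954
[[-0.82,-0.17,-0.32,0,0,0.68],[-0.84,-0.09,-0.32,0,0,0.68],[-0.83,0,-0.32,0,0,0.67],[-0.84,0.09,-0.33,0,0,0.68],[-0.82,0.16,-0.32,0,0,0.68],[-0.8,0.26,-0.32,0,0,0.68],[-0.77,0.33,-0.32,0,0,0.68],[-0.74,0.4,-0.32,0,0,0.67],[-0.68,0.48,-0.32,0,0,0.68],[-0.64,0.55,-0.33,0,0,0.68]]
[[-0.84,0.04,0,0,0,0],[-0.85,0.03,0,0,0,0],[-0.84,0.04,0,0,0,0],[-0.85,0.04,0,0,0,0],[-0.84,0.03,0,0,0,0],[-0.84,0.04,0,0,0,0],[-0.85,0.04,0,0,0,0],[-0.84,0.03,0,0,0,0],[-0.85,0.04,0,0,0,0]]
rows 19 end [ 0.5501 -0.0001  0.3601] yaw 96.98984333433954
```

>>> jog_arm:
  plan:
    - [[-0.82,-0.17,-0.32,0,0,0.68],[-0.84,-0.09,-0.32,0,0,0.68],[-0.83,0,-0.32,0,0,0.67],[-0.84,0.09,-0.33,0,0,0.68],[-0.82,0.16,-0.32,0,0,0.68],[-0.8,0.26,-0.32,0,0,0.68],[-0.77,0.33,-0.32,0,0,0.68],[-0.74,0.4,-0.32,0,0,0.67],[-0.68,0.48,-0.32,0,0,0.68],[-0.64,0.55,-0.33,0,0,0.68]]

```text
time_s: 1.8
position: [0.5009, 0.299, 0.3607]
tool_rot: [[-0.118, 0.993, 0.0], [0.993, 0.118, 0.0], [0.0, 0.0, -1.0]]
ft_force: [0.1, 0.4, -0.0]
grip_width: 0.0852
```

>>> jog_arm:
  plan:
    - [[-0.84,0.04,0,0,0,0],[-0.85,0.03,0,0,0,0],[-0.84,0.04,0,0,0,0],[-0.85,0.04,0,0,0,0],[-0.84,0.03,0,0,0,0],[-0.84,0.04,0,0,0,0],[0,0,0,0,0,0],[0,0,0,0,0,0]]

```text
time_s: 2.6
position: [0.5334, 0.0999, 0.3601]
tool_rot: [[-0.12, 0.993, -0.0], [0.993, 0.12, 0.0], [0.0, -0.0, -1.0]]
ft_force: [-0.6, 0.2, 0.2]
grip_width: 0.0853
```

```bash
python3 - <<'E'
from h import *
st()
snap("wrist","w1"); snap("top","t1")
C,im,d=snap("side","s1")
E
```

```text
t 2.6 p [0.5334 0.0999 0.3601] F [-0.5887  0.1556  0.1939] g 0.0853
[[-0.1204  0.9927 -0.0001]
 [ 0.9927  0.1204  0.0002]
 [ 0.0003 -0.0001 -1.    ]]
```

View pics/w1.png

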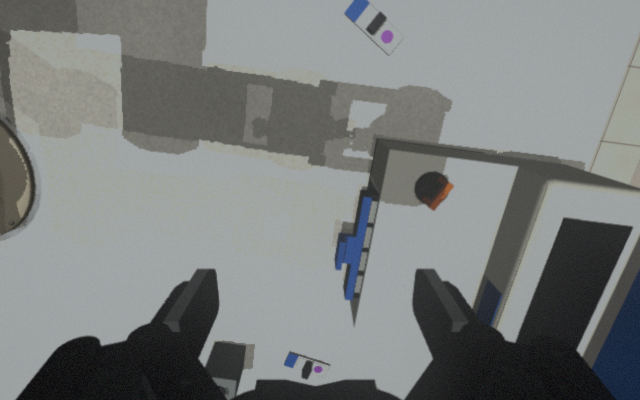

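View pics/t1.png

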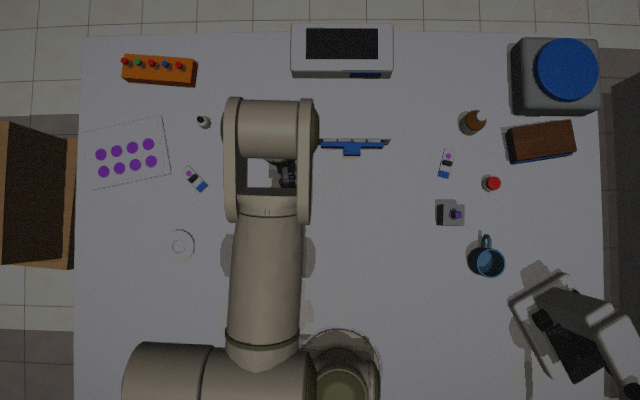

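View pics/s1.png

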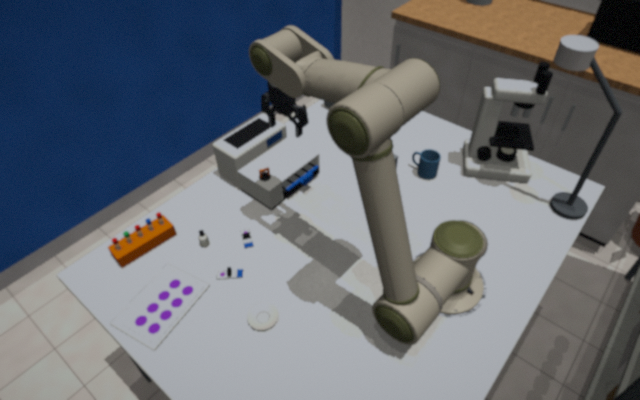

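```bash
python3 - <<'E'
from h import *
C,im,d=snap("wrist")
P,px=cloud("wrist",d,np.ones(d.shape,bool),C)
m=(abs(P[:,2]-0.095)<0.006); Q=P[m]; 
# deck front/left edge: bins
sel=Q[(Q[:,1]>-0.12)&(Q[:,1]<0.13)]
pts=[]
for y in np.arange(-0.12,0.12,0.008):
    k=sel[(abs(sel[:,1]-y)<0.004)]
    if len(k)>20: pts.append([y,np.percentile(k[:,0],0.5),k[:,2].mean()])
pts=np.array(pts); print(pts)
for q in ["cap","tray_front","scanner"]:
    for r in spotter.trace("wrist",q):
        mm=r["pixels"]; K,_=cloud("wrist",d,mm,C); print(q,r["score"],r["rect"],np.median(K,0),K[:,2].max())
hsv=cv2.cvtColor(im,cv2.COLOR_RGB2HSV)
mo=(hsv[...,0]<18)&(hsv[...,1]>120)&(hsv[...,2]>60); mo[:, :380]=0; mo[:,500:]=0; mo[:150]=0;mo[240:]=0
K,_=cloud("wrist",d,mo,C); K=K[K[:,2]>0.12]; print("bar",len(K),K.mean(0),np.percentile(K[:,2],[5,50,95]))
t=K[K[:,2]>0.126]; print(cv2.minAreaRect((t[:,:2]*1000).astype(np.float32)))
# z=.0.133 plane using pixels
z=onz("wrist",np.argwhere(mo)[:,::-1],0.133,C); print(cv2.minAreaRect((z[:,:2]*1000).astype(np.float32)))
cv2.imwrite("pics/w2z.png",cv2.resize(im[140:320,330:510],None,fx=3.3,fy=3.3,interpolation=cv2.INTER_CUBIC)[:,:,::-1])
E
```

```text
[[-0.12    0.6178  0.0954]
 [-0.112   0.6178  0.0953]
 [-0.104   0.6178  0.0953]
 [-0.096   0.6178  0.0953]
 [-0.088   0.6178  0.0952]
 [-0.08    0.6179  0.0953]
 [-0.072   0.6181  0.0954]
 [-0.064   0.6182  0.0953]
 [-0.056   0.618   0.0953]
 [-0.048   0.6183  0.0953]
 [-0.04    0.6183  0.0953]
 [-0.032   0.6183  0.0952]
 [-0.024   0.6185  0.0952]
 [-0.016   0.6187  0.0953]
 [-0.008   0.6186  0.0952]
 [ 0.      0.6186  0.0952]
 [ 0.008   0.6188  0.0951]
 [ 0.016   0.6188  0.0952]
 [ 0.024   0.6189  0.0951]
 [ 0.032   0.6191  0.0952]
 [ 0.04    0.619   0.0951]
 [ 0.048   0.6191  0.0951]
 [ 0.056   0.6192  0.0952]
 [ 0.064   0.6191  0.0951]
 [ 0.072   0.6191  0.0954]
 [ 0.08    0.6194  0.0956]
 [ 0.088   0.6195  0.0955]
 [ 0.096   0.6196  0.0956]
 [ 0.104   0.6197  0.0954]
 [ 0.112   0.6197  0.0954]]
cap 0.61 [410.1, 173.4, 452.2, 209.1] [0.6756 0.0828 0.1039] 0.13503832870766286
tray_front 0.76 [337.0, 192.6, 379.6, 302.2] [ 0.6107 -0.0309  0.0495] 0.09110398339929555
scanner 0.74 [345.4, 1.3, 402.1, 56.1] [0.589  0.2649 0.0054] 0.028187297215524106
scanner 0.64 [335.8, 141.3, 640.0, 354.3] [0.7763 0.0283 0.0966] 0.420736009451125
bar 163 [0.6791 0.0814 0.1331] [0.132  0.1332 0.1342]
((678.8599853515625, 80.41566467285156), (33.79008102416992, 6.935610771179199), 63.19283676147461)
((678.8717041015625, 80.4283218383789), (33.718692779541016, 7.384892463684082), 64.49851989746094)
```

View pics/w2z.png

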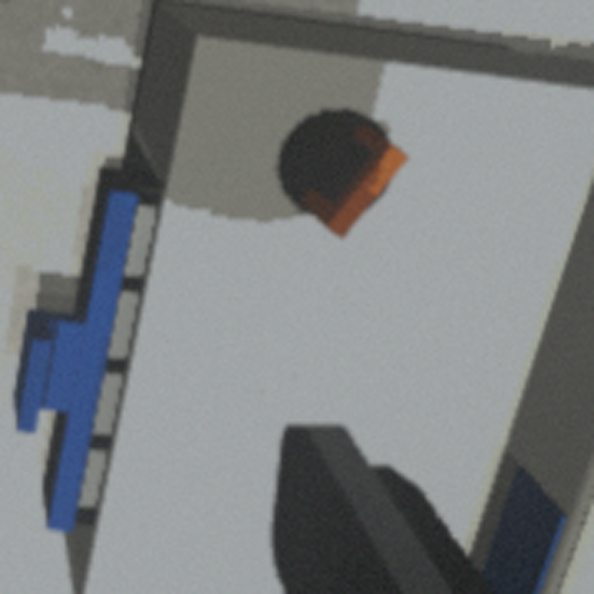

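```bash
python3 - <<'E'
from h import *
plan([([0.679,0.0805,0.20],63.7),([0.679,0.0805,0.110],63.7,4)])
E
```

```text
[[-0.14,0.51,0.57,0,0,0.55],[-0.09,0.51,0.57,0,0,0.56],[-0.05,0.53,0.58,0,0,0.55],[-0.01,0.52,0.57,0,0,0.56],[0.04,0.53,0.57,0,0,0.55],[0.08,0.52,0.57,0,0,0.56],[0.13,0.51,0.57,0,0,0.55],[0,0,0.56,0,0,0],[0,0,0.57,0,0,0],[0,0,0.56,0,0,0]]
[[0,0,0.56,0,0,0]]
rows 11 end [0.6792 0.0806 0.1102] yaw 63.70431085736405
```

>>> jog_arm:
  plan:
    - [[-0.14,0.51,0.57,0,0,0.55],[-0.09,0.51,0.57,0,0,0.56],[-0.05,0.53,0.58,0,0,0.55],[-0.01,0.52,0.57,0,0,0.56],[0.04,0.53,0.57,0,0,0.55],[0.08,0.52,0.57,0,0,0.56],[0.13,0.51,0.57,0,0,0.55],[0,0,0,0,0,0],[0,0,0,0,0,0]]
  grip: 0

```text
time_s: 3.85
position: [0.6791, 0.0802, 0.1999]
tool_rot: [[0.442, 0.897, -0.001], [0.897, -0.442, 0.0], [-0.0, -0.001, -1.0]]
ft_force: [-0.4, -0.3, 0.6]
grip_width: 0.0429
```

```bash
python3 - <<'E'
from h import *
st()
C,im,d=snap("wrist","w3")
hsv=cv2.cvtColor(im,cv2.COLOR_RGB2HSV)
mo=(hsv[...,0]<18)&(hsv[...,1]>120)&(hsv[...,2]>60)
K,_=cloud("wrist",d,mo,C); K=K[(K[:,2]>0.126)&(K[:,2]<.14)]; print("bar",len(K),K.mean(0),np.percentile(K[:,2],[5,50,95]))
print(cv2.minAreaRect((K[:,:2]*1000).astype(np.float32)))
P,px=cloud("wrist",d,np.ones(d.shape,bool),C)
m=(abs(P[:,2]-0.095)<0.003); Q=P[m]
for x in np.arange(.64,.76,.01):
    k=Q[abs(Q[:,0]-x)<.005]; 
    if len(k)>20: print(x,np.percentile(k[:,1],99.7))
E
```

```text
t 3.85 p [0.6791 0.0802 0.1999] F [-0.3629 -0.2736  0.6492] g 0.0429
[[ 0.4423  0.8969 -0.0008]
 [ 0.8969 -0.4423  0.0001]
 [-0.0003 -0.0008 -1.    ]]
bar 639 [0.6798 0.0817 0.1328] [0.1315 0.133  0.134 ]
((679.3223876953125, 80.70167541503906), (35.9729118347168, 7.403660297393799), 63.9033317565918)
0.64 0.11986182741518547
0.65 0.11974323358204264
0.66 0.11978455053611405
0.67 0.11972674168013435
0.68 0.11972270012218096
0.6900000000000001 0.11965929136137984
0.7000000000000001 0.11953445835009102
0.7100000000000001 0.11944284265473683
0.7200000000000001 0.11930454704809128
0.7300000000000001 0.1192238808327289
0.7400000000000001 0.11923524912902728
0.7500000000000001 0.11918892601757937
```

View pics/w3.png

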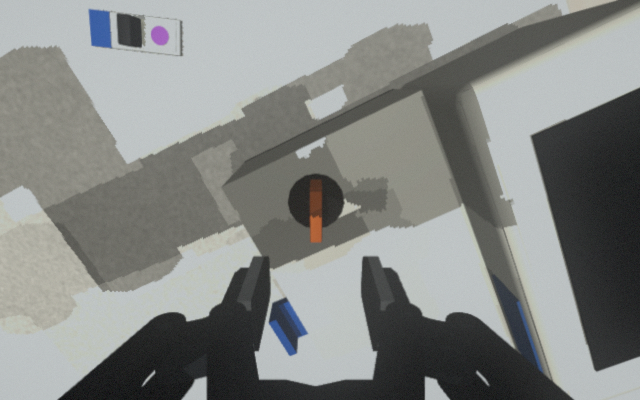

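>>> jog_arm:
  plan:
    - [[0,0,0.57,0,0,0],[0,0,0.56,0,0,0],[0,0,0.56,0,0,0],[0,0,0.56,0,0,0],[0,0,0,0,0,0]]

```text
time_s: 4.4
position: [0.6778, 0.0802, 0.109]
tool_rot: [[0.443, 0.897, -0.003], [0.897, -0.443, 0.0], [-0.001, -0.003, -1.0]]
ft_force: [0.1, -0.5, 0.2]
grip_width: 0.0429
```

>>> jog_arm:
  plan:
    - [[0,0,0,0,0,0],[0,0,0,0,0,0],[0,0,0,0,0,0],[0,0,0,0,0,0],[0,0,0,0,0,0],[0,0,0,0,0,0]]
  grip: -1
  squeeze: 40

```text
time_s: 5.0
position: [0.6797, 0.08, 0.1121]
tool_rot: [[0.444, 0.896, 0.003], [0.896, -0.444, 0.0], [0.001, 0.002, -1.0]]
ft_force: [-2.2, -0.6, 7.2]
grip_width: 0.0069
```

```bash
python3 - <<'E'
from h import *
p=env.observe()["position"].copy(); st()
a=p.copy(); a[2]+=.05; b=a.copy(); b[1]-=.105; c=b.copy(); c[2]=p[2]+.001
plan([(a,63.7),(b,63.7)]); print(b,c)
E
```

```text
t 5.0 p [0.6797 0.08   0.1121] F [-2.1805 -0.6437  7.1752] g 0.0069
[[ 0.4437  0.8962  0.0027]
 [ 0.8962 -0.4437  0.    ]
 [ 0.0012  0.0025 -1.    ]]
[[0,0,-0.62,0.01,0,0],[0,0,-0.63,0.01,-0.01,0],[-0.78,0.39,0,0,0,0],[-0.79,0.39,0,0,0,0],[-0.78,0.39,0,0,0,0]]
rows 5 end [ 0.6799 -0.025   0.1621] yaw 63.66025053010708
[ 0.6797 -0.025   0.1621] [ 0.6797 -0.025   0.1131]
```

>>> jog_arm:
  plan:
    - [[0,0,-0.3,0,0,0],[0,0,-0.45,0,0,0],[0,0,-0.5,0,0,0],[-0.78,0.39,0,0,0,0],[-0.79,0.39,0,0,0,0],[-0.78,0.39,0,0,0,0],[0,0,0,0,0,0],[0,0,0,0,0,0]]

```text
time_s: 5.8
position: [0.6795, -0.0258, 0.1608]
tool_rot: [[0.445, 0.895, 0.001], [0.895, -0.445, 0.0], [0.0, 0.0, -1.0]]
ft_force: [-0.2, 0.5, -0.5]
grip_width: 0.0067
```

```bash
python3 - <<'E'
from h import *
st()
C,im,d=snap("wrist","w4")
E
```

```text
t 5.8 p [ 0.6795 -0.0258  0.1608] F [-0.1521  0.531  -0.5283] g 0.0067
[[ 0.4452  0.8954  0.0006]
 [ 0.8954 -0.4452  0.0001]
 [ 0.0003  0.0005 -1.    ]]
```

View pics/w4.png

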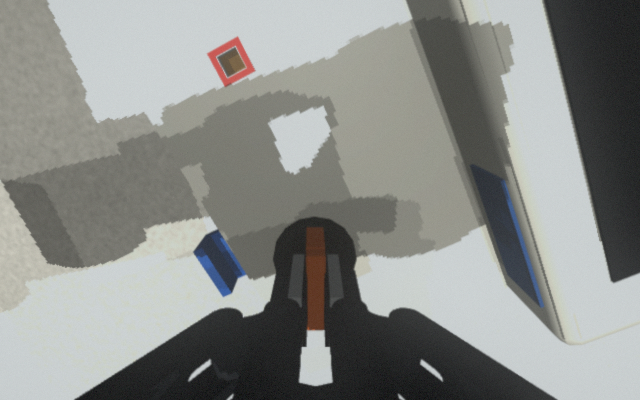

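```bash
cat >> h.py <<'E'
def hole():
    C,im,d=snap("wrist"); hsv=cv2.cvtColor(im,cv2.COLOR_RGB2HSV)
    m=((hsv[...,0]<8)|(hsv[...,0]>172))&(hsv[...,1]>110)&(hsv[...,2]>70)
    m=m.astype(np.uint8); n,l,s,c=cv2.connectedComponentsWithStats(m)
    out=[]
    for i in range(1,n):
        if s[i,4]<30: continue
        cs,_=cv2.findContours((l==i).astype(np.uint8),cv2.RETR_EXTERNAL,cv2.CHAIN_APPROX_NONE)
        W=onz("wrist",cs[0][:,0,:],0.095,C); r=cv2.minAreaRect((W[:,:2]*1000).astype(np.float32))
        print("red",s[i],r)
E
python3 - <<'E'
from h import *
hole()
E
```

```text
red [209  39  46  49 647] ((679.001708984375, 80.26628112792969), (19.3758487701416, 19.519851684570312), 89.50070190429688)
```

>>> jog_arm:
  plan:
    - [[0,0,0.4,0,0,0],[0,0,0.4,0,0,0],[0,0,0.2,0,0,0],[0,0,0.15,0,0,0],[0,0,0,0,0,0],[0,0,0,0,0,0]]

```text
time_s: 6.5
position: [0.6798, -0.025, 0.1148]
tool_rot: [[0.444, 0.896, 0.001], [0.896, -0.444, -0.0], [0.0, 0.001, -1.0]]
ft_force: [0.2, 1.1, -0.9]
grip_width: 0.0071
```

>>> jog_arm:
  plan:
    - [[0,0,0.06,0,0,0],[0,0,0,0,0,0],[0,0,0,0,0,0]]

```text
time_s: 6.8
position: [0.6797, -0.0252, 0.1122]
tool_rot: [[0.444, 0.896, 0.001], [0.896, -0.444, -0.0], [0.0, 0.001, -1.0]]
ft_force: [-0.4, 0.1, 2.5]
grip_width: 0.0074
```

>>> jog_arm:
  plan:
    - [[0,0,0,0,0,0],[0,0,0,0,0,0],[0,0,0,0,0,0],[0,0,-0.3,0,0,0],[0,0,-0.8,0,0,0],[0,0,-0.9,0,0,0],[0,0,-0.9,0,0,0],[0,0,-0.9,0,0,0]]
  grip: 0

```text
time_s: 7.6
position: [0.6792, -0.0251, 0.2664]
tool_rot: [[0.444, 0.896, 0.001], [0.896, -0.444, -0.0], [0.0, 0.001, -1.0]]
ft_force: [-0.0, -0.8, -0.9]
grip_width: 0.0428
```

```bash
python3 - <<'E'
from h import *
st(); hole(); snap("wrist","w5")
plan([([0.45,-0.24,0.29],60)])
E
```

```text
t 7.6 p [ 0.6792 -0.0251  0.2664] F [-0.0418 -0.7532 -0.8723] g 0.0428
[[ 0.4439  0.8961  0.001 ]
 [ 0.8961 -0.4439 -0.0003]
 [ 0.0002  0.001  -1.    ]]
red [246  55  29  31 243] ((678.6366577148438, 80.23694610595703), (18.973453521728516, 18.946096420288086), 89.81426239013672)
[[-0.82,-0.31,-0.06,0.01,0,0.05],[-0.82,-0.3,-0.06,0.01,0,0.04],[-0.82,-0.3,-0.06,0,-0.01,0.05],[-0.83,-0.29,-0.05,0.01,0,0.05],[-0.82,-0.29,-0.06,0.01,0,0.05],[-0.83,-0.28,-0.06,0.01,0,0.04],[-0.83,-0.27,-0.05,0.01,-0.01,0.05],[-0.84,-0.27,-0.06,0,0,0.05],[-0.83,-0.26,-0.05,0.01,0,0.04]]
rows 9 end [ 0.45 -0.24  0.29] yaw 60.040485725577206
```

View pics/w5.png

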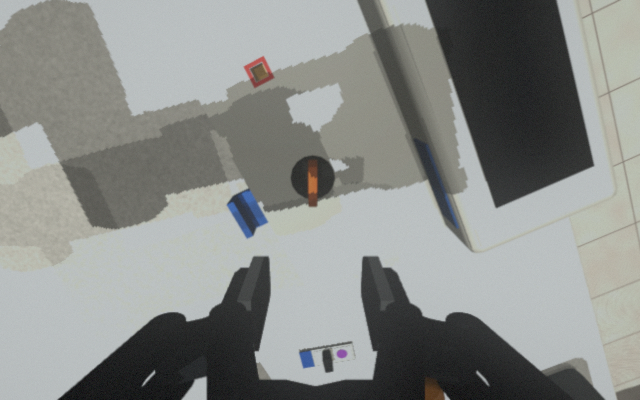

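>>> jog_arm:
  plan:
    - [[-0.82,-0.31,-0.06,0,0,0.05],[-0.82,-0.3,-0.06,0,0,0.05],[-0.82,-0.3,-0.06,0,0,0.05],[-0.83,-0.29,-0.05,0,0,0.05],[-0.82,-0.29,-0.06,0,0,0.05],[-0.83,-0.28,-0.06,0,0,0.05],[-0.83,-0.27,-0.05,0,0,0.05],[-0.84,-0.27,-0.06,0,0,0.05],[-0.83,-0.26,-0.05,0,0,0.05],[0,0,0,0,0,0]]
  grip: 0.2

```text
time_s: 8.7
position: [0.4465, -0.2415, 0.2849]
tool_rot: [[0.507, 0.862, 0.0], [0.862, -0.507, -0.001], [-0.001, 0.001, -1.0]]
ft_force: [0.5, 0.2, -0.3]
grip_width: 0.0511
```

```bash
cat >> h.py <<'E'
def violet(zlo=0.115):
    C,im,d=snap("wrist"); hsv=cv2.cvtColor(im,cv2.COLOR_RGB2HSV)
    m=(hsv[...,0]>122)&(hsv[...,0]<155)&(hsv[...,1]>70)&(hsv[...,2]>40)
    K,px=cloud("wrist",d,m,C)
    T=K[(K[:,2]>zlo)]; 
    if len(T)<10: print("few",len(T),len(K)); return
    zt=np.percentile(T[:,2],80); T=T[T[:,2]>zt-.004]
    print("violet top",len(T),T.mean(0),zt,cv2.minAreaRect((T[:,:2]*1000).astype(np.float32)))
E
python3 - <<'E'
from h import *
st(); violet(0.1)
C,im,d=snap("wrist","w6")
P,px=cloud("wrist",d,np.ones(d.shape,bool),C)
k=P[(abs(P[:,2]-.078)<.003)&(abs(P[:,0]-.423)<.06)&(abs(P[:,1]+.287)<.06)]
print(len(k),k.mean(0),cv2.minAreaRect((k[:,:2]*1000).astype(np.float32)))
E
```

```text
t 8.7 p [ 0.4465 -0.2415  0.2849] F [ 0.4595  0.2149 -0.2554] g 0.0511
[[ 0.5069  0.862   0.0001]
 [ 0.862  -0.5069 -0.0012]
 [-0.001   0.0007 -1.    ]]
violet top 226 [ 0.4223 -0.3011  0.1219] 0.12255779425035328 ((421.98150634765625, -301.69049072265625), (15.468730926513672, 15.314980506896973), 3.803013563156128)
1803 [ 0.4241 -0.298   0.078 ] ((421.83258056640625, -302.11322021484375), (56.883514404296875, 56.48236846923828), 87.25911712646484)
```

View pics/w6.png

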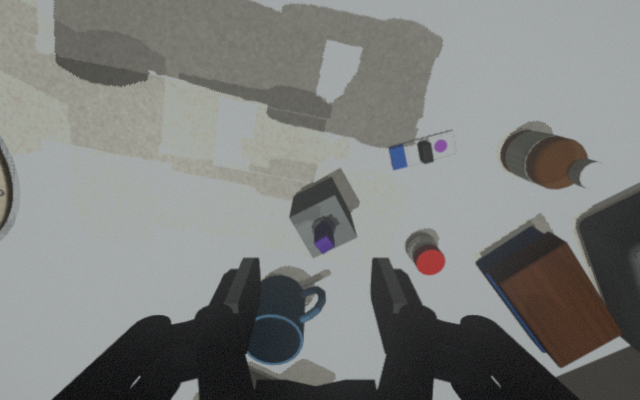

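```bash
python3 - <<'E'
from h import *
plan([([0.422,-0.3017,0.18],93.5)])
E
```

```text
[[-0.33,0.04,0.52,0,0,-0.79],[-0.34,0,0.53,0,0,-0.78],[-0.34,-0.03,0.52,0,0,-0.79],[-0.33,-0.08,0.52,0,0,-0.79],[-0.31,-0.11,0.52,0,0,-0.78]]
rows 5 end [ 0.4221 -0.3016  0.1801] yaw 93.4759796920306
```

>>> jog_arm:
  plan:
    - [[-0.33,0.04,0.52,0,0,-0.79],[-0.34,0,0.53,0,0,-0.78],[-0.34,-0.03,0.52,0,0,-0.79],[-0.33,-0.08,0.52,0,0,-0.79],[-0.31,-0.11,0.52,0,0,-0.78],[0,0,0,0,0,0],[0,0,0,0,0,0]]

```text
time_s: 9.5
position: [0.4231, -0.3008, 0.1802]
tool_rot: [[-0.059, 0.998, 0.0], [0.998, 0.059, 0.0], [0.0, 0.0, -1.0]]
ft_force: [0.5, 0.3, 0.2]
grip_width: 0.0509
```

```bash
python3 - <<'E'
from h import *
st(); violet(0.1); snap("wrist","w7")
plan([([0.422,-0.3017,0.089],93.5,4)])
E
```

```text
t 9.5 p [ 0.4231 -0.3008  0.1802] F [0.4748 0.2813 0.249 ] g 0.0509
[[-0.0595  0.9982  0.0001]
 [ 0.9982  0.0595  0.0003]
 [ 0.0003  0.0001 -1.    ]]
violet top 336 [ 0.4211 -0.3007  0.122 ] 0.12258177299956988 ((421.3736267089844, -301.18231201171875), (14.290586471557617, 13.76878547668457), 8.491140365600586)
[[0,-0.01,0.57,0,0,0],[-0.01,-0.01,0.58,0,0,0],[0,-0.01,0.57,0.01,0.01,0],[-0.01,-0.01,0.58,0,0,0]]
rows 4 end [ 0.4218 -0.3019  0.0889] yaw 93.48447258903079
```

View pics/w7.png

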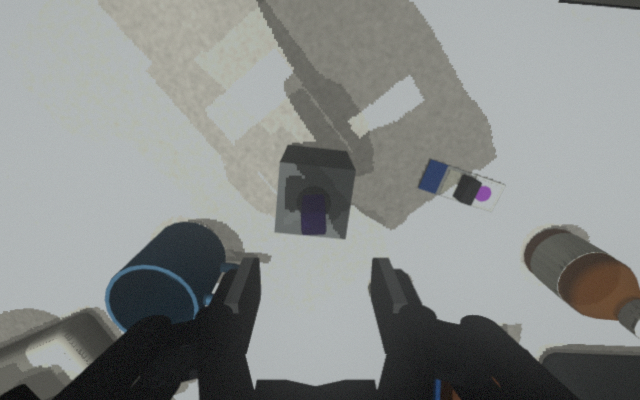

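>>> jog_arm:
  plan:
    - [[0,-0.01,0.57,0,0,0],[-0.01,-0.01,0.58,0,0,0],[0,-0.01,0.57,0,0,0],[0,-0.01,0.57,0,0,0],[0,0,0,0,0,0]]

```text
time_s: 10.1
position: [0.4206, -0.3007, 0.0869]
tool_rot: [[-0.061, 0.998, -0.002], [0.998, 0.061, 0.003], [0.003, -0.002, -1.0]]
ft_force: [-0.1, 0.2, 0.3]
grip_width: 0.0511
```

>>> jog_arm:
  plan:
    - [[0,0,0,0,0,0],[0,0,0,0,0,0],[0,0,0,0,0,0],[0,0,0,0,0,0],[0,0,0,0,0,0],[0,0,0,0,0,0]]
  grip: -1
  squeeze: 70

```text
time_s: 10.7
position: [0.4215, -0.3023, 0.0897]
tool_rot: [[-0.062, 0.998, 0.002], [0.998, 0.062, -0.002], [-0.002, 0.002, -1.0]]
ft_force: [0.3, 1.8, 7.5]
grip_width: 0.0149
```

```bash
python3 - <<'E'
from h import *
st(); violet(0.1); snap("wrist","w8")
E
```

```text
t 10.7 p [ 0.4215 -0.3023  0.0897] F [0.2903 1.7536 7.4783] g 0.0149
[[-0.0617  0.9981  0.0022]
 [ 0.9981  0.0617 -0.0021]
 [-0.0022  0.0021 -1.    ]]
violet top 1448 [ 0.4208 -0.3003  0.1217] 0.12221971426955114 ((420.9203796386719, -301.32891845703125), (15.066547393798828, 16.455934524536133), 2.7981650829315186)
```

View pics/w8.png

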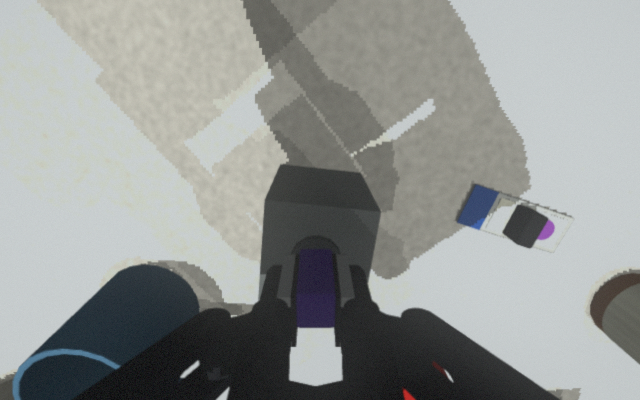

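>>> jog_arm:
  plan:
    - [[0,0,-0.2,0,0,0],[0,0,-0.4,0,0,0],[0,0,-0.6,0,0,0],[0,0,-0.7,0,0,0],[0,0,-0.7,0,0,0],[0,0,-0.7,0,0,0],[0,0,-0.7,0,0,0],[0,0,0,0,0,0],[0,0,0,0,0,0]]

```text
time_s: 11.7
position: [0.4207, -0.3017, 0.2486]
tool_rot: [[-0.062, 0.998, 0.001], [0.998, 0.062, -0.001], [-0.001, 0.001, -1.0]]
ft_force: [0.5, -0.4, -2.5]
grip_width: 0.0152
```

```bash
python3 - <<'E'
from h import *
s=st(); violet(0.1); C,im,d=snap("wrist","w9"); print(proj("wrist",s["position"]+np.array([0,0,-.0767]),C))
snap("side","s9")
plan([([0.6788,0.0803,0.25],93.5)])
E
```

```text
t 11.7 p [ 0.4207 -0.3017  0.2486] F [ 0.5179 -0.3668 -2.4688] g 0.0152
[[-0.0619  0.9981  0.0006]
 [ 0.9981  0.0619 -0.0007]
 [-0.0008  0.0005 -1.    ]]
violet top 1406 [ 0.4201 -0.2998  0.2806] 0.2810786690740265 ((420.1385803222656, -300.8440246582031), (15.03453540802002, 16.459707260131836), 2.0579006671905518)
[[316.4293 213.1527]]
[[0.7,0.54,-0.01,0,0,0],[0.7,0.54,0,0,0,0],[0.71,0.54,-0.01,0,0,0],[0.7,0.54,0,0,0,0],[0.7,0.55,-0.01,0,0,0],[0.7,0.54,0,0,-0.01,0],[0.71,0.54,-0.01,-0.01,0,0],[0.7,0.54,0,0,0,0],[0.7,0.54,-0.01,0,0,0],[0.7,0.54,0,0,0,0]]
[[0.7,0.54,-0.01,0,0,0],[0.71,0.54,0,0,0,0],[0.7,0.55,-0.01,0,0,0.01]]
rows 13 end [0.679  0.0804 0.2501] yaw 93.45719198746886
```

View pics/w9.png

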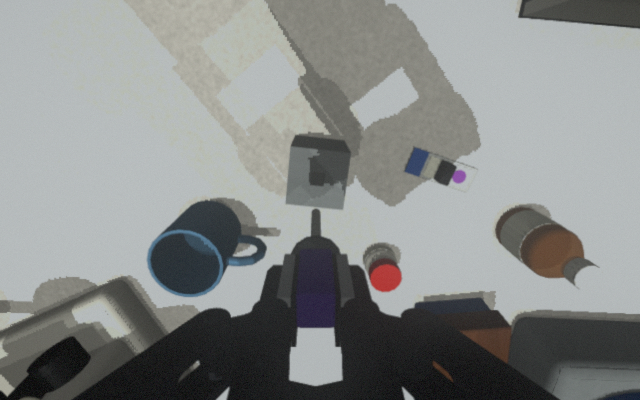

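>>> jog_arm:
  plan:
    - [[0.7,0.54,0,0,0,0],[0.7,0.54,0,0,0,0],[0.71,0.54,0,0,0,0],[0.7,0.54,0,0,0,0],[0.7,0.55,0,0,0,0],[0.7,0.54,0,0,0,0],[0.71,0.54,0,0,0,0],[0.7,0.54,0,0,0,0],[0.7,0.54,0,0,0,0],[0.7,0.54,0,0,0,0]]

```text
time_s: 12.85
position: [0.6198, -0.0068, 0.247]
tool_rot: [[-0.062, 0.998, -0.002], [0.998, 0.062, 0.0], [0.0, -0.002, -1.0]]
ft_force: [1.0, -0.5, -1.2]
grip_width: 0.015
```

>>> jog_arm:
  plan:
    - [[0.7,0.54,0,0,0,0],[0.71,0.54,0,0,0,0],[0.7,0.55,0,0,0,0],[0,0,0.5,0,0,0],[0,0,0.5,0,0,0],[0,0,0.2,0,0,0],[0,0,0,0,0,0],[0,0,0,0,0,0]]

```text
time_s: 13.65
position: [0.6795, 0.0798, 0.2008]
tool_rot: [[-0.062, 0.998, 0.001], [0.998, 0.062, -0.0], [-0.0, 0.001, -1.0]]
ft_force: [0.8, -0.1, -1.0]
grip_width: 0.0153
```

```bash
python3 - <<'E'
from h import *
s=st(); C,im,d=snap("wrist","w10"); print(proj("wrist",[s["position"]+np.array([0,0,-.0767]),[.6788,.0803,.095]],C))
hole()
cv2.imwrite("pics/w10z.png",cv2.resize(im[150:270,250:390],None,fx=5,fy=5,interpolation=cv2.INTER_CUBIC)[:,:,::-1])
E
```

```text
t 13.65 p [0.6795 0.0798 0.2008] F [ 0.8022 -0.081  -0.9502] g 0.0153
[[-0.0616  0.9981  0.0008]
 [ 0.9981  0.0616 -0.0001]
 [-0.0001  0.0008 -1.    ]]
[[316.0163 212.3415]
 [315.0328 198.3041]]
red [303 186  26  26 263] ((679.0398559570312, 79.83589172363281), (19.117576599121094, 19.47199821472168), 0.5719301104545593)
```

View pics/w10z.png

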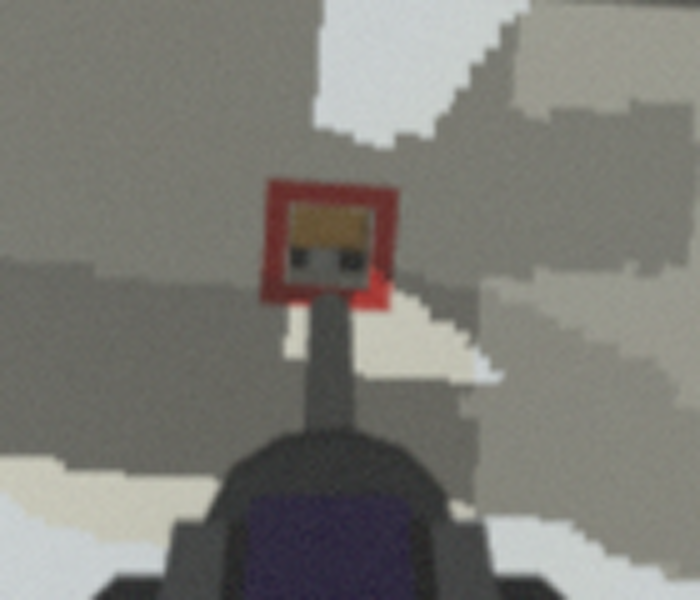

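>>> jog_arm:
  plan:
    - [[0,0,0.4,0,0,0],[0,0,0.4,0,0,0],[0,0,0.25,0,0,0],[0,0,0.25,0,0,0],[0,0,0.1,0,0,0],[0,0,0,0,0,0],[0,0,0,0,0,0]]

```text
time_s: 14.45
position: [0.6796, 0.08, 0.1448]
tool_rot: [[-0.062, 0.998, 0.001], [0.998, 0.062, -0.0], [-0.0, 0.001, -1.0]]
ft_force: [-0.2, -0.1, -0.1]
grip_width: 0.0154
```

>>> jog_arm:
  plan:
    - [[0,0,0.12,0,0,0],[0,0,0.1,0,0,0],[0,0,0.1,0,0,0],[0,0,0.08,0,0,0],[0,0,0,0,0,0],[0,0,0,0,0,0]]

```text
time_s: 15.05
position: [0.6795, 0.0801, 0.1285]
tool_rot: [[-0.062, 0.998, 0.001], [0.998, 0.062, -0.0], [-0.0, 0.001, -1.0]]
ft_force: [0.5, -0.2, 3.8]
grip_width: 0.0147
```

```bash
python3 - <<'E'
from h import *
s=st(); snap("wrist","w11")
E
```

```text
t 15.05 p [0.6795 0.0801 0.1285] F [ 0.5252 -0.2299  3.8484] g 0.0147
[[-0.062   0.9981  0.0008]
 [ 0.9981  0.062  -0.0001]
 [-0.0001  0.0008 -1.    ]]
```

View pics/w11.png

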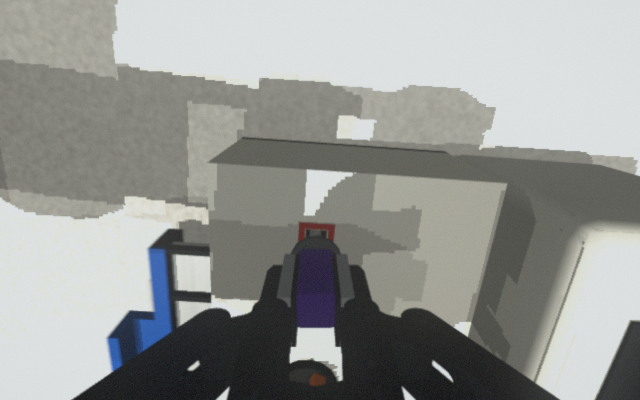

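>>> jog_arm:
  plan:
    - [[0,0,0,0,0,0],[0,0,0,0,0,0],[0,0,0,0,0,0],[0,0,0,0,0,0],[0,0,-0.3,0,0,0],[0,0,-0.5,0,0,0],[0,0,-0.6,0,0,0],[0,0,-0.6,0,0,0],[0,0,-0.6,0,0,0],[0,0,-0.4,0,0,0]]

```text
time_s: 16.1
position: [0.6789, 0.0801, 0.2501]
tool_rot: [[-0.062, 0.998, 0.0], [0.998, 0.062, -0.0], [-0.0, 0.0, -1.0]]
ft_force: [0.0, 0.4, -1.3]
grip_width: 0.0149
```

```bash
python3 - <<'E'
from h import *
s=st(); snap("wrist","w12")
plan([([0.4218,-0.3020,0.25],93.5)])
E
```

```text
t 16.1 p [0.6789 0.0801 0.2501] F [ 0.001   0.4095 -1.299 ] g 0.0149
[[-0.062   0.9981  0.0002]
 [ 0.9981  0.062  -0.0001]
 [-0.0001  0.0002 -1.    ]]
[[-0.7,-0.54,0,0,0,0],[-0.71,-0.54,0.01,0,0,0],[-0.7,-0.54,0,0.01,0,0],[-0.7,-0.54,0,0,0,0],[-0.7,-0.54,0.01,0,0,0],[-0.71,-0.54,0,0,0,0],[-0.7,-0.54,0,0,0,0],[-0.7,-0.54,0.01,0.01,0,0],[-0.7,-0.54,0,0,0,0],[-0.71,-0.54,0.01,0,0,0.01]]
[[-0.7,-0.54,0,0,0,0],[-0.7,-0.54,0.01,0.01,0,0],[-0.71,-0.54,0,0,0,0]]
rows 13 end [ 0.4218 -0.3021  0.2501] yaw 93.47169330753009
```

View pics/w12.png

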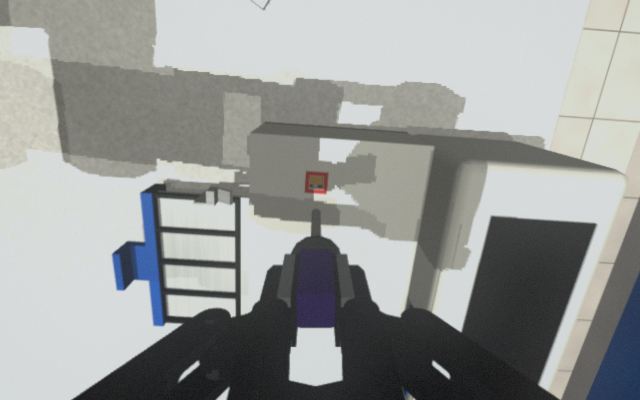

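>>> jog_arm:
  plan:
    - [[-0.7,-0.54,0,0,0,0],[-0.71,-0.54,0,0,0,0],[-0.7,-0.54,0,0,0,0],[-0.7,-0.54,0,0,0,0],[-0.7,-0.54,0,0,0,0],[-0.71,-0.54,0,0,0,0],[-0.7,-0.54,0,0,0,0],[-0.7,-0.54,0,0,0,0],[-0.7,-0.54,0,0,0,0],[-0.71,-0.54,0,0,0,0]]

```text
time_s: 17.15
position: [0.4797, -0.2146, 0.2477]
tool_rot: [[-0.062, 0.998, -0.002], [0.998, 0.062, 0.001], [0.001, -0.001, -1.0]]
ft_force: [1.1, -0.8, -0.8]
grip_width: 0.0148
```

>>> jog_arm:
  plan:
    - [[-0.7,-0.54,0,0,0,0],[-0.7,-0.54,0,0,0,0],[-0.71,-0.54,0,0,0,0],[0,0,0.5,0,0,0],[0,0,0.5,0,0,0],[0,0,0.3,0,0,0],[0,0,0,0,0,0],[0,0,0,0,0,0]]

```text
time_s: 17.95
position: [0.4216, -0.3021, 0.1963]
tool_rot: [[-0.062, 0.998, -0.001], [0.998, 0.062, 0.001], [0.001, -0.0, -1.0]]
ft_force: [-0.1, -0.7, 0.5]
grip_width: 0.0151
```

```bash
python3 - <<'E'
from h import *
s=st(); C,im,d=snap("wrist","w13")
P,px=cloud("wrist",d,np.ones(d.shape,bool),C)
k=P[(abs(P[:,2]-.078)<.003)&(abs(P[:,0]-.423)<.06)&(abs(P[:,1]+.300)<.06)]
print(len(k),cv2.minAreaRect((k[:,:2]*1000).astype(np.float32)))
print(proj("wrist",[s["position"]+np.array([0,0,-.0767]),[.4218,-.302,.078]],C))
cv2.imwrite("pics/w13z.png",cv2.resize(im[120:270,240:390],None,fx=4,fy=4,interpolation=cv2.INTER_CUBIC)[:,:,::-1])
E
```

```text
t 17.95 p [ 0.4216 -0.3021  0.1963] F [-0.0832 -0.6504  0.5405] g 0.0151
[[-0.062   0.9981 -0.0005]
 [ 0.9981  0.062   0.0005]
 [ 0.0006 -0.0005 -1.    ]]
4297 ((421.6395568847656, -302.2673034667969), (55.82474136352539, 56.01189041137695), 87.15189361572266)
[[316.1239 212.4203]
 [316.3146 194.0443]]
```

View pics/w13z.png

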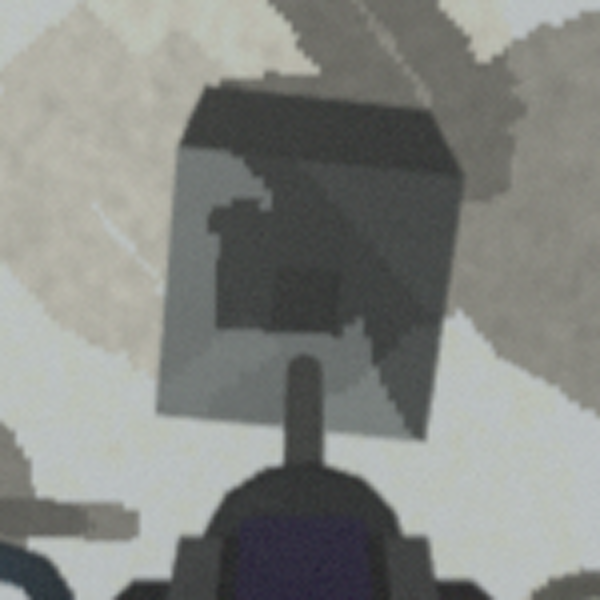

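>>> jog_arm:
  plan:
    - [[0,0,0.4,0,0,0],[0,0,0.4,0,0,0],[0,0,0.5,0,0,0],[0,0,0.5,0,0,0],[0,0,0.5,0,0,0],[0,0,0.25,0,0,0],[0,0,0,0,0,0],[0,0,0,0,0,0]]

```text
time_s: 18.8
position: [0.422, -0.3026, 0.095]
tool_rot: [[-0.062, 0.998, 0.001], [0.998, 0.062, -0.001], [-0.001, 0.001, -1.0]]
ft_force: [0.6, -0.7, -1.2]
grip_width: 0.0149
```

>>> jog_arm:
  plan:
    - [[0,0,0.08,0,0,0],[0,0,0.04,0,0,0],[0,0,0,0,0,0],[0,0,0,0,0,0]]

```text
time_s: 19.2
position: [0.4219, -0.3024, 0.0898]
tool_rot: [[-0.062, 0.998, 0.001], [0.998, 0.062, -0.001], [-0.001, 0.001, -1.0]]
ft_force: [0.9, 0.4, 3.0]
grip_width: 0.0152
```

>>> jog_arm:
  plan:
    - [[0,0,0,0,0,0],[0,0,0,0,0,0],[0,0,0,0,0,0],[0,0,-0.2,0,0,0],[0,0,-0.5,0,0,0],[0,0,-0.9,0,0,0],[0,0,-0.9,0,0,0],[0,0,-0.9,0,0,0],[0,0,-0.6,0,0,0]]
  grip: 0.2

```text
time_s: 20.1
position: [0.4218, -0.3024, 0.2526]
tool_rot: [[-0.062, 0.998, 0.002], [0.998, 0.062, -0.003], [-0.003, 0.002, -1.0]]
ft_force: [0.6, -0.6, -0.2]
grip_width: 0.0514
```

```bash
cat >> h.py <<'E'
def carr(camn="wrist",save=None,zmax=0.3,near=None):
    C,im,d=snap(camn,save); 
    for r in spotter.trace(camn,"carrier1"):
        m=r["pixels"]; K,px=cloud(camn,d,m,C)
        if len(K)<30: continue
        hsv=cv2.cvtColor(im,cv2.COLOR_RGB2HSV)
        z0=np.median(K[:,2]); 
        # dilate the box, take plate: points within 3mm of plate top
        mm=cv2.dilate(m.astype(np.uint8),np.ones((5,5)))>0
        A,px=cloud(camn,d,mm,C); 
        col=im[px[:,1],px[:,0]]; h=hsv[px[:,1],px[:,0]]
        zz=A[:,2]; blue=(h[:,0]>100)&(h[:,0]<125)&(h[:,1]>110)
        up=zz>np.percentile(zz,5)+0.0025
        T=A[(zz>z0-.0035)&(zz<z0+.03)]
        rect=cv2.minAreaRect((T[:,:2]*1000).astype(np.float32))
        blk=A[zz>z0+.014]; 
        b=A[blue&(zz<z0+.004)]
        print("carrier",round(r["score"],2),[int(a) for a in r["rect"]],"med",np.median(K,0),"z0",z0.round(4),"rect",rect)
        if len(b)>5: print("  blue n",len(b),b.mean(0))
        if len(blk)>5: print("  block n",len(blk),blk.mean(0),"ztop",np.percentile(blk[:,2],95),cv2.minAreaRect((blk[blk[:,2]>np.percentile(blk[:,2],95)-.004][:,:2]*1000).astype(np.float32)))
E
python3 - <<'E'
from h import *
st(); violet(0.1); carr("wrist","w14"); carr("top","t14")
E
```

```text
t 20.1 p [ 0.4218 -0.3024  0.2526] F [ 0.5868 -0.5768 -0.2049] g 0.0514
[[-0.062   0.9981  0.0023]
 [ 0.9981  0.062  -0.0027]
 [-0.0028  0.0021 -1.    ]]
violet top 85 [ 0.4204 -0.3023  0.1219] 0.12244608481962348 ((420.9259948730469, -302.4424133300781), (12.580302238464355, 14.340555191040039), 3.303489923477173)
carrier 0.7 [390, 172, 460, 214] med [ 0.554  -0.3348  0.006 ] z0 0.006 rect ((558.4340209960938, -336.57177734375), (30.28238868713379, 80.00584411621094), 75.53656768798828)
  blue n 255 [ 0.5285 -0.3288  0.0059]
  block n 224 [ 0.558  -0.3362  0.0247] ztop 0.026285436147058437 ((558.3590698242188, -336.6310119628906), (22.506425857543945, 12.720159530639648), 73.43541717529297)
carrier 0.72 [449, 151, 466, 179] med [ 0.5552 -0.3356  0.0052] z0 0.0052 rect ((557.8704223632812, -337.3665466308594), (46.69274139404297, 92.77820587158203), 74.16715240478516)
  blue n 55 [ 0.529  -0.3275  0.0044]
  block n 34 [ 0.5585 -0.3367  0.0247] ztop 0.02987411391786805 ((558.133544921875, -335.11468505859375), (5.584989070892334, 22.07513999938965), 0.040396105498075485)
carrier 0.69 [178, 165, 205, 192] med [0.5245 0.3965 0.0063] z0 0.0063 rect ((527.446533203125, 401.6537780761719), (89.27328491210938, 43.920352935791016), 43.119625091552734)
  blue n 60 [0.5032 0.3785 0.0058]
  block n 38 [0.5256 0.3985 0.0247] ztop 0.028757005808763083 ((526.2432250976562, 397.6341857910156), (10.461148262023926, 19.60087776184082), 41.1488037109375)
carrier 0.55 [230, 141, 252, 170] med [0.5902 0.2649 0.0055] z0 0.0055 rect ((593.7869873046875, 265.62188720703125), (49.6850700378418, 89.19183349609375), 55.69984436035156)
  blue n 60 [0.5644 0.2837 0.0046]
  block n 38 [0.5914 0.2658 0.0253] ztop 0.028875762614192654 ((591.1648559570312, 264.76318359375), (22.818235397338867, 10.939878463745117), 53.18620300292969)
```

View pics/w14.png

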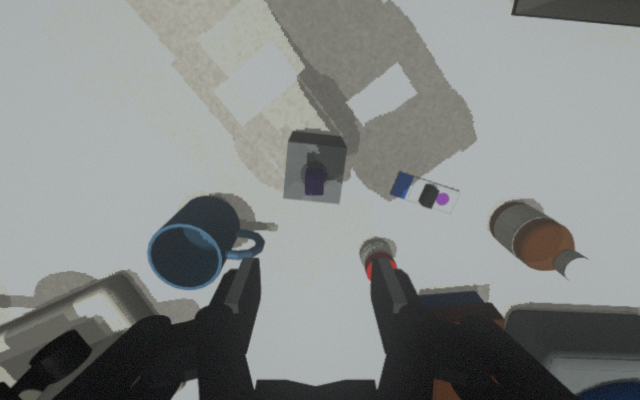

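View pics/t14.png

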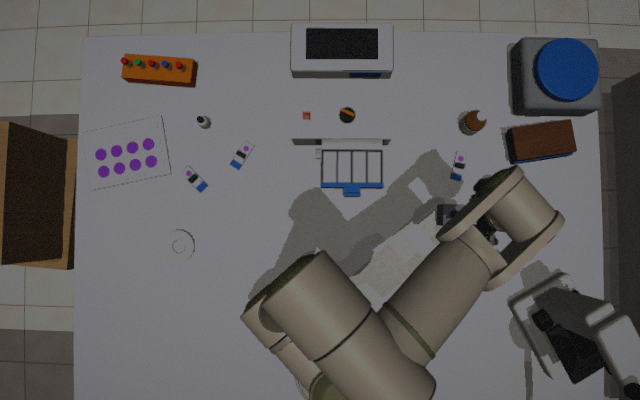

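```bash
python3 - <<'E'
from h import *
plan([([0.5584,-0.3366,0.12],75.5)])
E
```

```text
[[-0.18,0.56,0.54,0,0,0.35],[-0.15,0.57,0.53,0,0,0.35],[-0.12,0.58,0.54,0,0,0.35],[-0.09,0.58,0.53,0,0,0.35],[-0.06,0.59,0.54,-0.01,0,0.35],[-0.03,0.59,0.54,0,-0.01,0.35]]
rows 6 end [ 0.5586 -0.3367  0.1198] yaw 75.50471791268208
```

>>> jog_arm:
  plan:
    - [[-0.18,0.56,0.54,0,0,0.35],[-0.15,0.57,0.53,0,0,0.35],[-0.12,0.58,0.54,0,0,0.35],[-0.09,0.58,0.53,0,0,0.35],[-0.06,0.59,0.54,0,0,0.35],[-0.03,0.59,0.54,0,0,0.35],[0,0,0,0,0,0],[0,0,0,0,0,0]]
  grip: -0.1

```text
time_s: 21.15
position: [0.5584, -0.3367, 0.1191]
tool_rot: [[0.249, 0.968, -0.002], [0.968, -0.249, 0.002], [0.001, -0.003, -1.0]]
ft_force: [0.5, 0.3, 1.0]
grip_width: 0.0391
```

```bash
python3 - <<'E'
from h import *
st(); carr("wrist","w15")
E
```

```text
t 21.15 p [ 0.5584 -0.3367  0.1191] F [0.4764 0.3356 1.0029] g 0.0391
[[ 0.2494  0.9684 -0.0024]
 [ 0.9684 -0.2494  0.002 ]
 [ 0.0013 -0.0029 -1.    ]]
carrier 0.77 [263, 172, 367, 219] med [ 0.5592 -0.335   0.0056] z0 0.0056 rect ((558.6871337890625, -336.5320129394531), (30.407516479492188, 80.46583557128906), 75.20286560058594)
  blue n 739 [ 0.5282 -0.329   0.0056]
  block n 512 [ 0.5591 -0.3356  0.0248] ztop 0.02607575179900758 ((558.826171875, -336.32037353515625), (23.826608657836914, 11.195747375488281), 76.03744506835938)
```

View pics/w15.png

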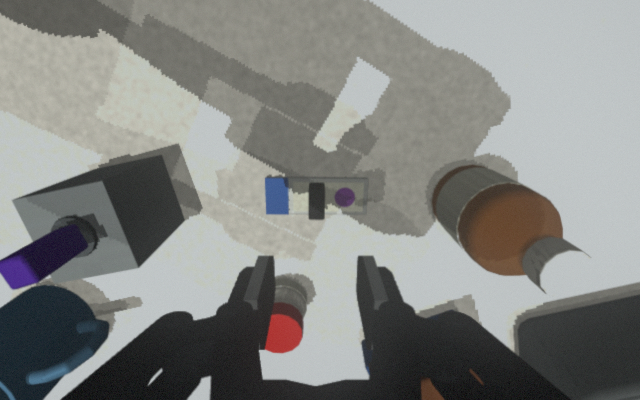

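>>> jog_arm:
  plan:
    - [[0,0,0.6,0,0,0],[0,0,0.7,0,0,0],[0,0,0.7,0,0,0],[0,0,0.5,0,0,0],[0,0,0.23,0,0,0],[0,0,0,0,0,0]]

```text
time_s: 21.85
position: [0.5584, -0.337, 0.0112]
tool_rot: [[0.25, 0.968, -0.001], [0.968, -0.25, 0.001], [0.0, -0.001, -1.0]]
ft_force: [0.6, 1.0, 0.2]
grip_width: 0.0384
```

>>> jog_arm:
  plan:
    - [[0,0,0,0,0,0],[0,0,0,0,0,0],[0,0,0,0,0,0],[0,0,0,0,0,0],[0,0,0,0,0,0]]
  grip: -1
  squeeze: 50

```text
time_s: 22.35
position: [0.5595, -0.3377, 0.0131]
tool_rot: [[0.25, 0.968, 0.002], [0.968, -0.25, -0.002], [-0.001, 0.003, -1.0]]
ft_force: [0.7, 0.8, 6.2]
grip_width: 0.0106
```

```bash
python3 - <<'E'
from h import *
plan([([0.5585,-0.337,0.10],75.5,3),([0.55,-0.11,0.20],89.5)])
E
```

```text
[[0,-0.01,-0.72,0.01,0,0],[0,-0.01,-0.73,0,0.01,0],[0.01,-0.01,-0.72,0.01,0,0],[0.78,-0.23,-0.36,0,0,-0.23],[0.78,-0.21,-0.35,0,0,-0.24],[0.79,-0.17,-0.36,0,0,-0.23],[0.8,-0.15,-0.36,0,0,-0.23],[0.8,-0.12,-0.36,0,0,-0.23],[0.81,-0.1,-0.35,0,0,-0.24],[0.81,-0.06,-0.36,0,0,-0.23]]
rows 10 end [ 0.5501 -0.1098  0.1999] yaw 89.51842073191386
```

>>> jog_arm:
  plan:
    - [[0,0,-0.5,0,0,0],[0,0,-0.8,0,0,0],[0,0,-0.85,0,0,0],[0.78,-0.23,-0.36,0,0,-0.23],[0.78,-0.21,-0.35,0,0,-0.24],[0.79,-0.17,-0.36,0,0,-0.23],[0.8,-0.15,-0.36,0,0,-0.23],[0.8,-0.12,-0.36,0,0,-0.23],[0.81,-0.1,-0.35,0,0,-0.24],[0.81,-0.06,-0.36,0,0,-0.23]]

```text
time_s: 23.35
position: [0.5503, -0.1087, 0.1984]
tool_rot: [[0.007, 1.0, 0.001], [1.0, -0.007, -0.0], [-0.0, 0.001, -1.0]]
ft_force: [0.4, 0.2, -1.1]
grip_width: 0.0105
```

>>> jog_arm:
  plan:
    - [[0,0,0,0,0,0],[0,0,0,0,0,0]]

```text
time_s: 23.55
position: [0.5507, -0.1098, 0.1979]
tool_rot: [[0.008, 1.0, 0.001], [1.0, -0.008, -0.001], [-0.001, 0.001, -1.0]]
ft_force: [0.3, -0.3, -1.0]
grip_width: 0.0105
```

```bash
python3 - <<'E'
from h import *
st(); C,im,d=snap("wrist","w16")
P,px=cloud("wrist",d,np.ones(d.shape,bool),C)
hsv=cv2.cvtColor(im,cv2.COLOR_RGB2HSV)[px[:,1],px[:,0]]
b=(hsv[:,0]>100)&(hsv[:,0]<125)&(hsv[:,1]>110)&(abs(P[:,2]-.050)<.003)&(P[:,0]>.45)&(P[:,0]<.54)
B=P[b]; print("blue edge",len(B),B.mean(0),cv2.minAreaRect((B[:,:2]*1000).astype(np.float32)))
# walls at z 46 between x .52 and .6
for x in (.53,.54,.56,.57,.58):
    w=P[(abs(P[:,2]-.046)<.0025)&(abs(P[:,0]-x)<.005)]
    h,e=np.histogram(w[:,1],bins=np.arange(-.13,.08,.002)); print(x,[(round(e[i]+.001,3),h[i]) for i in range(len(h)) if h[i]>6])
f=P[(abs(P[:,2]-.038)<.002)&(P[:,0]>.50)&(P[:,0]<.61)]
print("floor",len(f),np.median(f[:,2]),f.min(0),f.max(0))
# blue edge ends
for x in (np.percentile(B[:,0],30),): print(B[:,1].min(),B[:,1].max())
E
```

```text
t 23.55 p [ 0.5507 -0.1098  0.1979] F [ 0.2561 -0.3144 -1.016 ] g 0.0105
[[ 0.0076  1.      0.0011]
 [ 1.     -0.0076 -0.0008]
 [-0.0008  0.0011 -1.    ]]
blue edge 3581 [ 0.4977 -0.0333  0.0504] ((493.461181640625, -44.15834045410156), (155.4772186279297, 29.191251754760742), 89.450927734375)
0.53 [(np.float64(-0.121), np.int64(10)), (np.float64(-0.119), np.int64(23)), (np.float64(-0.117), np.int64(30)), (np.float64(-0.081), np.int64(12)), (np.float64(-0.079), np.int64(24)), (np.float64(-0.077), np.int64(23)), (np.float64(-0.041), np.int64(13)), (np.float64(-0.039), np.int64(36)), (np.float64(-0.037), np.int64(12)), (np.float64(-0.001), np.int64(20)), (np.float64(0.001), np.int64(35)), (np.float64(0.003), np.int64(14))]
0.54 [(np.float64(-0.121), np.int64(11)), (np.float64(-0.119), np.int64(22)), (np.float64(-0.117), np.int64(27)), (np.float64(-0.081), np.int64(11)), (np.float64(-0.079), np.int64(28)), (np.float64(-0.077), np.int64(16)), (np.float64(-0.041), np.int64(12)), (np.float64(-0.039), np.int64(39)), (np.float64(-0.037), np.int64(13)), (np.float64(-0.001), np.int64(25)), (np
[... 793 characters left out ...]
)), (np.float64(-0.037), np.int64(12)), (np.float64(-0.001), np.int64(24)), (np.float64(0.001), np.int64(38)), (np.float64(0.003), np.int64(13))]
0.58 [(np.float64(-0.121), np.int64(12)), (np.float64(-0.119), np.int64(23)), (np.float64(-0.117), np.int64(27)), (np.float64(-0.081), np.int64(18)), (np.float64(-0.079), np.int64(29)), (np.float64(-0.077), np.int64(13)), (np.float64(-0.041), np.int64(24)), (np.float64(-0.039), np.int64(24)), (np.float64(-0.037), np.int64(12)), (np.float64(-0.001), np.int64(26)), (np.float64(0.001), np.int64(36)), (np.float64(0.003), np.int64(13))]
floor 19789 0.03813727633179746 [ 0.5075 -0.1214  0.036 ] [0.61  0.036 0.04 ]
-0.12192840989968769 0.03349680912099367
```

View pics/w16.png

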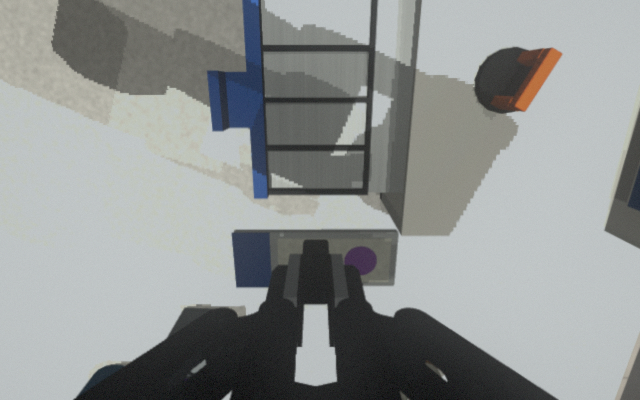

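```bash
cat >> h.py <<'E'
def held():
    s=env.observe(); C,im,d=snap("wrist"); P,px=cloud("wrist",d,np.ones(d.shape,bool),C)
    L=(P-s["position"])@s["tool_rot"]   # tool coords
    k=(abs(L[:,0])<.03)&(abs(L[:,1])<.05)&(L[:,2]>-.012)&(L[:,2]<.02)
    A=L[k]; zt=A[A[:,0]>0.008][:,2]; zp=np.median(zt); 
    A=A[(abs(A[:,2]-zp)<.003)]
    print("held plate top toolz",zp,"n",len(A),"x max",np.percentile(A[:,0],99.5),"y",np.percentile(A[:,1],[.3,99.7]),cv2.minAreaRect((A[:,:2]*1000).astype(np.float32)))
    for y in (-.03,-.02,.02,.03):
        q=A[abs(A[:,1]-y)<.004]; 
        if len(q)>5: print("  y",y,"xmax",np.percentile(q[:,0],99),"z",np.median(q[:,2]))
E
python3 - <<'E'
from h import *
held()
plan([([0.551,-0.0985,0.09],89.5)])
E
```

```text
held plate top toolz 0.007576552471293408 n 6309 x max 0.016235207664192102 y [-0.0405  0.0393] ((1.1798267364501953, -0.6388282775878906), (80.44661712646484, 31.1605224609375), 89.7203140258789)
  y -0.03 xmax 0.01617011975474759 z 0.007433087764114812
  y -0.02 xmax 0.01606409148210614 z 0.007787280898726075
  y 0.02 xmax 0.01605418203716662 z 0.007467573351915598
  y 0.03 xmax 0.016111677713566027 z 0.007671811259075541
[[0.1,0,0.89,0,0,0],[0.11,0.01,0.89,0,0,0],[0.1,0,0.89,0,0,-0.01]]
rows 3 end [ 0.5509 -0.0984  0.0902] yaw 89.5417674983004
```

>>> jog_arm:
  plan:
    - [[0.13,0.02,0.6,0,0,0],[0.12,0,0.7,0,0,0],[0,0,0.7,0,0,0],[0,0,0.7,0,0,0],[0,0,0.5,0,0,0],[0,0,0,0,0,0],[0,0,0,0,0,0]]

```text
time_s: 24.35
position: [0.5517, -0.1009, 0.0695]
tool_rot: [[0.01, 1.0, -0.0], [1.0, -0.01, 0.0], [0.0, -0.0, -1.0]]
ft_force: [-0.3, -0.3, -0.3]
grip_width: 0.0104
```

>>> jog_arm:
  plan:
    - [[0.03,0,0.1,0,0,0],[0,0,0.15,0,0,0],[0,0,0.1,0,0,0],[0,0,0.08,0,0,0],[0,0,0,0,0,0],[0,0,0,0,0,0]]

```text
time_s: 24.95
position: [0.5516, -0.0989, 0.0522]
tool_rot: [[0.008, 1.0, 0.0], [1.0, -0.008, -0.0], [-0.0, 0.0, -1.0]]
ft_force: [0.4, 0.2, -0.6]
grip_width: 0.0106
```

Down the last bit, then release and rise.

>>> jog_arm:
  plan:
    - [[0,0,0.05,0,0,0],[0,0,0,0,0,0],[0,0,0,0,0,0]]

```text
time_s: 25.25
position: [0.5518, -0.099, 0.051]
tool_rot: [[0.008, 1.0, 0.001], [1.0, -0.008, -0.001], [-0.001, 0.001, -1.0]]
ft_force: [-1.4, 0.3, 6.6]
grip_width: 0.0106
```

>>> jog_arm:
  plan:
    - [[0,0,0,0,0,0],[0,0,0,0,0,0],[0,0,0,0,0,0],[0,0,-0.3,0,0,0],[0,0,-0.8,0,0,0],[0,0,-0.9,0,0,0],[0,0,-0.9,0,0,0],[0,0,-0.9,0,0,0]]
  grip: -0.1

```text
time_s: 26.05
position: [0.5513, -0.0987, 0.2046]
tool_rot: [[0.008, 1.0, 0.001], [1.0, -0.008, -0.0], [-0.0, 0.001, -1.0]]
ft_force: [0.2, -0.3, -0.3]
grip_width: 0.0385
```

```bash
python3 - <<'E'
from h import *
st(); carr("wrist","w17")
plan([([0.57,0.22,0.2],56)])
E
```

```text
t 26.05 p [ 0.5513 -0.0987  0.2046] F [ 0.1981 -0.3235 -0.3262] g 0.0385
[[ 0.0085  1.      0.0007]
 [ 1.     -0.0085 -0.0002]
 [-0.0002  0.0007 -1.    ]]
carrier 0.69 [272, 161, 361, 198] med [ 0.5523 -0.0971  0.0436] z0 0.0436 rect ((551.3588256835938, -98.91004943847656), (83.2373275756836, 36.84575653076172), 2.782552480697632)
  blue n 485 [ 0.5198 -0.0994  0.0436]
  block n 359 [ 0.5515 -0.097   0.0628] ztop 0.06407864502898718 ((551.1473999023438, -97.7054672241211), (23.40705680847168, 11.150918006896973), 89.92281341552734)
[[0.89,0.04,0.02,0.01,0,0.43],[0.89,-0.02,0.02,0.01,0,0.44],[0.88,-0.08,0.02,0,0,0.43],[0.88,-0.13,0.02,0.01,0,0.43],[0.87,-0.19,0.02,0.01,0,0.44],[0.85,-0.25,0.02,0.01,0,0.43],[0.84,-0.3,0.02,0,0.01,0.43],[0.81,-0.35,0.02,0.01,0,0.44],[0.79,-0.41,0.02,0.01,0,0.43]]
rows 9 end [0.5699 0.2199 0.1999] yaw 56.00558264630863
```

View pics/w17.png

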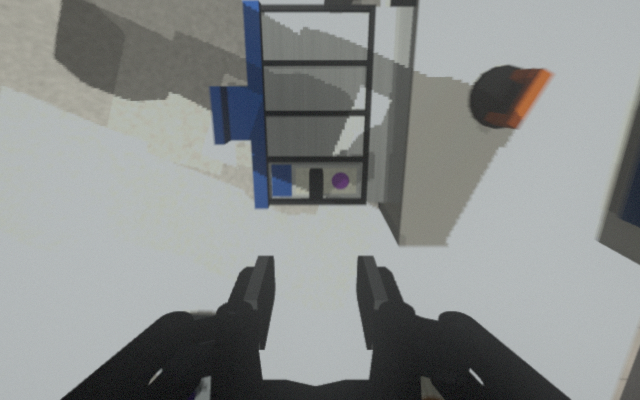

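>>> jog_arm:
  plan:
    - [[0.89,0.04,0,0,0,0.43],[0.89,-0.02,0,0,0,0.44],[0.88,-0.08,0,0,0,0.43],[0.88,-0.13,0,0,0,0.43],[0.87,-0.19,0,0,0,0.44],[0.85,-0.25,0,0,0,0.43],[0.84,-0.3,0,0,0,0.43],[0.81,-0.35,0,0,0,0.44],[0.79,-0.41,0,0,0,0.43],[0,0,0,0,0,0]]

```text
time_s: 27.15
position: [0.5675, 0.2241, 0.2018]
tool_rot: [[0.557, 0.83, -0.001], [0.83, -0.557, 0.001], [0.0, -0.001, -1.0]]
ft_force: [0.0, -0.9, 0.3]
grip_width: 0.0385
```

>>> jog_arm:
  plan:
    - [[0,0,0,0,0,0]]

```text
time_s: 27.25
position: [0.5679, 0.2209, 0.2018]
tool_rot: [[0.558, 0.83, -0.001], [0.83, -0.558, -0.0], [-0.001, -0.0, -1.0]]
ft_force: [-0.9, -1.7, 0.2]
grip_width: 0.0386
```

```bash
python3 - <<'E'
from h import *
st(); carr("wrist","w18")
E
```

```text
t 27.25 p [0.5679 0.2209 0.2018] F [-0.8593 -1.7375  0.1526] g 0.0386
[[ 0.5577  0.83   -0.0007]
 [ 0.83   -0.5577 -0.0004]
 [-0.0007 -0.0003 -1.    ]]
carrier 0.87 [267, 102, 347, 137] med [0.5912 0.2664 0.0057] z0 0.0057 rect ((590.784912109375, 266.36822509765625), (32.72877883911133, 80.62612915039062), 56.904151916503906)
  blue n 259 [0.5667 0.289  0.0057]
  block n 350 [0.5907 0.2659 0.025 ] ztop 0.026361264429476273 ((590.669921875, 265.8509521484375), (23.325273513793945, 11.99488353729248), 56.846153259277344)
carrier 0.69 [141, 0, 187, 86] med [0.5242 0.3951 0.0055] z0 0.0055 rect ((522.1609497070312, 397.1524658203125), (73.52703857421875, 31.135963439941406), 43.77116775512695)
  blue n 618 [0.5025 0.3775 0.0054]
  block n 449 [0.5251 0.3988 0.0247] ztop 0.0262259405114898 ((524.8181762695312, 399.0801696777344), (12.020129203796387, 24.442995071411133), 45.1739616394043)
```

View pics/w18.png

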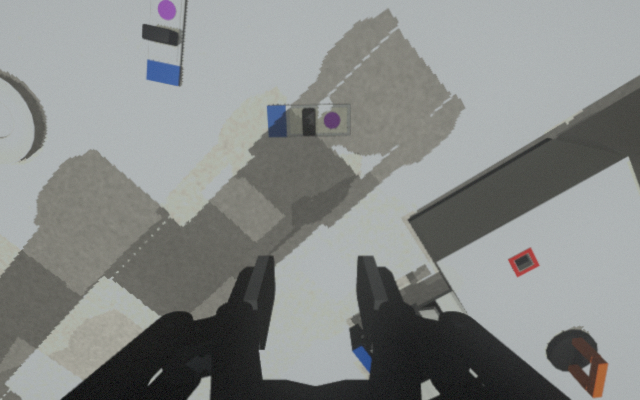

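```bash
python3 - <<'E'
from h import *
plan([([0.5907,0.2660,0.07],56.9),([0.5907,0.2660,0.0115],56.9,3)])
E
```

```text
[[0.32,-0.05,0.83,0,0,-0.03],[0.32,-0.04,0.82,0,0,-0.02],[0.32,-0.04,0.83,0,0,-0.03],[0.32,-0.04,0.82,0,0,-0.03],[0,0,0.49,0,0,0],[0,0,0.49,0,0,0],[0,0,0.48,0,0,0]]
rows 7 end [0.5909 0.266  0.0116] yaw 56.922466857244245
```

>>> jog_arm:
  plan:
    - [[0.32,-0.05,0.83,0,0,-0.03],[0.32,-0.04,0.82,0,0,-0.02],[0.32,-0.04,0.83,0,0,-0.03],[0.32,-0.04,0.82,0,0,-0.03],[0,0,0,0,0,0],[0,0,0,0,0,0]]

```text
time_s: 27.95
position: [0.5913, 0.2659, 0.0707]
tool_rot: [[0.546, 0.838, -0.0], [0.838, -0.546, -0.0], [-0.0, 0.0, -1.0]]
ft_force: [-0.3, -0.4, 0.8]
grip_width: 0.0385
```

```bash
python3 - <<'E'
from h import *
st(); carr("wrist")
plan([([0.5907,0.2660,0.0115],56.9,3)])
E
```

```text
t 27.95 p [0.5913 0.2659 0.0707] F [-0.2683 -0.4103  0.8414] g 0.0385
[[ 0.5462  0.8377 -0.0001]
 [ 0.8377 -0.5462 -0.0003]
 [-0.0003  0.     -1.    ]]
carrier 0.65 [252, 193, 374, 246] med [0.5928 0.2683 0.0055] z0 0.0055 rect ((590.4089965820312, 266.00933837890625), (31.823816299438477, 80.38534545898438), 56.78654098510742)
  blue n 950 [0.5648 0.2833 0.0055]
  block n 782 [0.5916 0.2674 0.0247] ztop 0.02597225457099558 ((590.8452758789062, 266.4705505371094), (24.197708129882812, 11.969470977783203), 57.4674186706543)
carrier 0.64 [48, 20, 126, 168] med [0.5297 0.3998 0.0055] z0 0.0055 rect ((522.4376831054688, 401.5245361328125), (80.84684753417969, 37.575687408447266), 44.17765426635742)
  blue n 1372 [0.5025 0.3782 0.0055]
  block n 1158 [0.526  0.3991 0.0244] ztop 0.02590079071381714 ((524.9012451171875, 399.81353759765625), (12.476837158203125, 25.289344787597656), 43.55465316772461)
[[-0.01,-0.01,0.51,0.01,0,0],[0,-0.01,0.5,0,-0.01,0],[-0.01,-0.01,0.51,0.01,0,0]]
rows 3 end [0.5906 0.2661 0.0115] yaw 56.88525858912249
```

>>> jog_arm:
  plan:
    - [[0,-0.01,0.51,0,0,0],[0,0,0.5,0,0,0],[0,0,0.47,0,0,0],[0,0,0,0,0,0]]

```text
time_s: 28.45
position: [0.5901, 0.2663, 0.0106]
tool_rot: [[0.546, 0.838, -0.002], [0.838, -0.546, -0.0], [-0.001, -0.001, -1.0]]
ft_force: [0.3, -0.3, -0.6]
grip_width: 0.0384
```

>>> jog_arm:
  plan:
    - [[0,0,0,0,0,0],[0,0,0,0,0,0],[0,0,0,0,0,0],[0,0,0,0,0,0],[0,0,0,0,0,0]]
  grip: -1

```text
time_s: 28.95
position: [0.5917, 0.2671, 0.0131]
tool_rot: [[0.546, 0.838, 0.004], [0.838, -0.546, 0.001], [0.002, 0.003, -1.0]]
ft_force: [-0.5, -1.1, 7.0]
grip_width: 0.0108
```

```bash
python3 - <<'E'
from h import *
s=st(); p=s["position"].copy(); a=p.copy(); a[2]=.12
plan([(a,56.9,4),([0.551,0.0,0.17],89.5)])
E
```

```text
t 28.95 p [0.5917 0.2671 0.0131] F [-0.5145 -1.0693  7.0249] g 0.0108
[[ 0.5455  0.8381  0.0036]
 [ 0.8381 -0.5455  0.0006]
 [ 0.0024  0.0027 -1.    ]]
[[0,0,-0.67,0,0,0],[0,0,-0.67,0.01,-0.01,0],[0,0,-0.66,0,0,0],[0,0.01,-0.67,0.01,-0.01,0],[-0.77,0.35,-0.16,0,0,-0.47],[-0.79,0.29,-0.15,0,0,-0.48],[-0.81,0.24,-0.16,0,0,-0.47],[-0.82,0.17,-0.15,0,0,-0.47],[-0.84,0.12,-0.16,0,0,-0.48],[-0.84,0.06,-0.16,0,0,-0.47]]
[[-0.85,0,-0.15,0,0,-0.48],[-0.84,-0.06,-0.16,0,0,-0.47]]
rows 12 end [ 0.551  -0.0001  0.17  ] yaw 89.51194555425862
```

>>> jog_arm:
  plan:
    - [[0,0,-0.5,0,0,0],[0,0,-0.7,0,0,0],[0,0,-0.8,0,0,0],[0,0,-0.7,0,0,0],[-0.77,0.35,-0.16,0,0,-0.47],[-0.79,0.29,-0.15,0,0,-0.48],[-0.81,0.24,-0.16,0,0,-0.47],[-0.82,0.17,-0.15,0,0,-0.47],[-0.84,0.12,-0.16,0,0,-0.48],[-0.84,0.06,-0.16,0,0,-0.47]]

```text
time_s: 29.95
position: [0.5596, 0.0657, 0.1577]
tool_rot: [[0.147, 0.989, 0.001], [0.989, -0.147, -0.0], [0.0, 0.001, -1.0]]
ft_force: [0.9, -0.1, -1.3]
grip_width: 0.0104
```

>>> jog_arm:
  plan:
    - [[-0.85,0,-0.15,0,0,-0.48],[-0.84,-0.06,-0.16,0,0,-0.47],[-0.4,0,0,0,0,0],[0,0,0,0,0,0],[0,0,0,0,0,0]]

```text
time_s: 30.45
position: [0.5497, -0.0153, 0.1689]
tool_rot: [[0.01, 1.0, 0.0], [1.0, -0.01, 0.0], [0.0, -0.0, -1.0]]
ft_force: [-0.1, 1.3, -0.5]
grip_width: 0.0103
```

```bash
python3 - <<'E'
from h import *
s=st(); held(); snap("wrist","w19")
plan([([0.5516,-0.020,0.065],89.5)])
E
```

```text
t 30.45 p [ 0.5497 -0.0153  0.1689] F [-0.1022  1.2681 -0.5096] g 0.0103
[[ 0.0098  1.      0.    ]
 [ 1.     -0.0098  0.0004]
 [ 0.0004 -0.     -1.    ]]
held plate top toolz 0.007710627530447603 n 5987 x max 0.014246428695676177 y [-0.0405  0.0393] ((-0.7501754760742188, -0.5299339294433594), (80.8444595336914, 31.30678367614746), 89.23583984375)
  y -0.03 xmax 0.014048231559300963 z 0.00754371389779624
  y -0.02 xmax 0.01422902353602689 z 0.007807436626893504
  y 0.02 xmax 0.01413276310236015 z 0.00762168021802226
  y 0.03 xmax 0.014063506147259099 z 0.00772815339983627
[[-0.04,0.02,0.86,0,0,0],[-0.05,0.01,0.87,0,0,0],[-0.04,0.02,0.86,0,0,0.01]]
rows 3 end [ 0.5516 -0.0199  0.0652] yaw 89.46050046063586
```

View pics/w19.png

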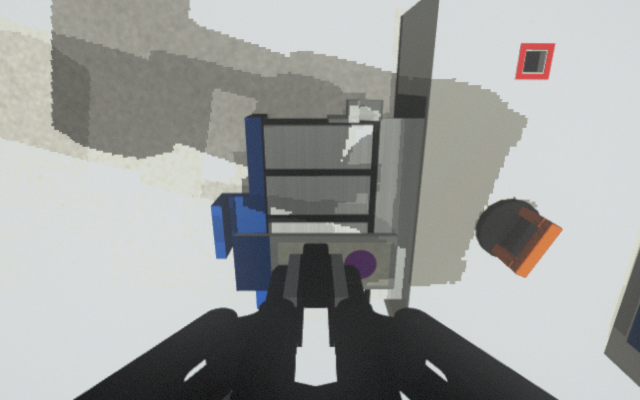

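>>> jog_arm:
  plan:
    - [[-0.07,0.04,0.6,0,0,0],[0,0,0.8,0,0,0],[0,0,0.8,0,0,0],[0,0,0.4,0,0,0],[0,0,0.2,0,0,0],[0,0,0,0,0,0],[0,0,0,0,0,0]]

```text
time_s: 31.25
position: [0.5518, -0.0184, 0.0577]
tool_rot: [[0.008, 1.0, 0.001], [1.0, -0.008, -0.0], [-0.0, 0.001, -1.0]]
ft_force: [-0.0, 0.1, -0.3]
grip_width: 0.0108
```

>>> jog_arm:
  plan:
    - [[0.01,0,0.1,0,0,0],[0,0,0.08,0,0,0],[0,0,0,0,0,0],[0,0,0,0,0,0]]

```text
time_s: 31.65
position: [0.5518, -0.0183, 0.0511]
tool_rot: [[0.008, 1.0, 0.002], [1.0, -0.008, -0.0], [-0.0, 0.002, -1.0]]
ft_force: [-1.6, 1.3, 10.3]
grip_width: 0.0106
```

>>> jog_arm:
  plan:
    - [[0,0,-0.01,0,0,0],[0,0,0,0,0,0],[0,0,0,0,0,0],[0,0,-0.3,0,0,0],[0,0,-0.8,0,0,0],[0,0,-0.9,0,0,0],[0,0,-0.9,0,0,0],[0,0,-0.9,0,0,0]]
  grip: -0.1

```text
time_s: 32.45
position: [0.551, -0.0182, 0.2045]
tool_rot: [[0.008, 1.0, 0.001], [1.0, -0.008, -0.0], [-0.0, 0.001, -1.0]]
ft_force: [1.0, -1.1, -0.6]
grip_width: 0.0386
```

```bash
python3 - <<'E'
from h import *
st(); carr("wrist","w20"); 
plan([([0.51,0.36,0.2],131)])
E
```

```text
t 32.45 p [ 0.551  -0.0182  0.2045] F [ 1.0402 -1.0644 -0.5594] g 0.0386
[[ 0.0085  1.      0.0006]
 [ 1.     -0.0085 -0.0002]
 [-0.0002  0.0006 -1.    ]]
carrier 0.92 [272, 163, 358, 199] med [ 0.5512 -0.0184  0.0436] z0 0.0436 rect ((551.0963745117188, -21.587411880493164), (33.07318115234375, 82.55716705322266), 89.48471069335938)
  blue n 538 [ 0.5195 -0.0203  0.0434]
  block n 375 [ 0.5516 -0.0184  0.0628] ztop 0.0641075743731011 ((551.6315307617188, -18.993654251098633), (23.312274932861328, 11.381976127624512), 89.66393280029297)
carrier 0.88 [276, 239, 358, 279] med [ 0.5515 -0.0956  0.0436] z0 0.0436 rect ((552.3993530273438, -99.37350463867188), (83.47642517089844, 43.591224670410156), 0.3771567940711975)
  blue n 482 [ 0.5196 -0.0998  0.0433]
  block n 365 [ 0.5538 -0.0857  0.0817] ztop 0.21084341628989017 ((569.8029174804688, -13.205345153808594), (11.207551002502441, 0.36239901185035706), 88.79222869873047)
[[0.86,-0.1,0.01,0.01,0,-0.44],[0.86,-0.05,0.02,0,0.01,-0.44],[0.87,0.01,0.02,0.01,0,-0.44],[0.86,0.06,0.01,0,0,-0.44],[0.86,0.13,0.02,0.01,0.01,-0.43],[0.85,0.17,0.01,0,0,-0.44],[0.83,0.24,0.02,0.01,0,-0.44],[0.82,0.29,0.02,0,0.01,-0.44],[0.8,0.34,0.02,0.01,0,-0.44],[0.77,0.39,0.01,0,0,-0.44]]
[[0.74,0.44,0.02,0.01,0.01,-0.44]]
rows 11 end [0.5099 0.3598 0.2   ] yaw 131.03175667328605
```

View pics/w20.png

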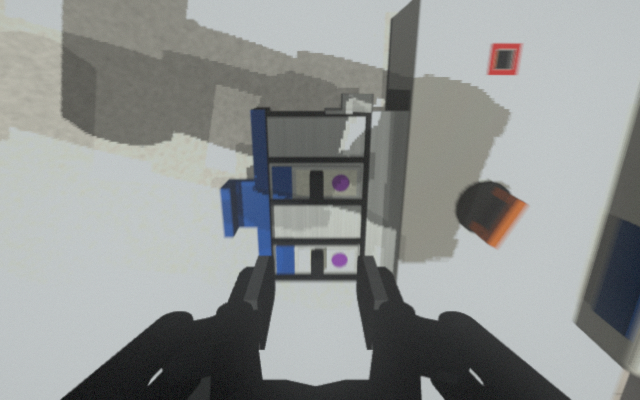

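>>> jog_arm:
  plan:
    - [[0.86,-0.1,0,0,0,-0.44],[0.86,-0.05,0,0,0,-0.44],[0.87,0.01,0,0,0,-0.44],[0.86,0.06,0,0,0,-0.44],[0.86,0.13,0,0,0,-0.43],[0.85,0.17,0,0,0,-0.44],[0.83,0.24,0,0,0,-0.44],[0.82,0.29,0,0,0,-0.44],[0.8,0.34,0,0,0,-0.44],[0.77,0.39,0,0,0,-0.44]]

```text
time_s: 33.55
position: [0.5116, 0.3273, 0.2021]
tool_rot: [[-0.607, 0.794, -0.001], [0.794, 0.607, -0.0], [0.0, -0.001, -1.0]]
ft_force: [-0.4, -0.6, -0.2]
grip_width: 0.0384
```

>>> jog_arm:
  plan:
    - [[0.74,0.44,0,0,0,-0.44],[0,0,0,0,0,0],[0,0,0,0,0,0]]

```text
time_s: 33.85
position: [0.5078, 0.3604, 0.2018]
tool_rot: [[-0.657, 0.754, -0.001], [0.754, 0.657, -0.001], [-0.0, -0.001, -1.0]]
ft_force: [-1.2, -1.0, 0.2]
grip_width: 0.0386
```

```bash
python3 - <<'E'
from h import *
st(); carr("wrist","w21"); 
E
```

```text
t 33.85 p [0.5078 0.3604 0.2018] F [-1.2461 -1.0142  0.1852] g 0.0386
[[-0.6569  0.754  -0.0007]
 [ 0.754   0.6569 -0.0006]
 [-0.     -0.0009 -1.    ]]
carrier 0.89 [315, 134, 396, 172] med [0.5232 0.4007 0.0057] z0 0.0057 rect ((525.0275268554688, 399.50628662109375), (80.46597290039062, 31.444406509399414), 43.4764289855957)
  blue n 36 [0.5049 0.3735 0.0058]
  block n 329 [0.5241 0.3999 0.025 ] ztop 0.02633106179397967 ((524.4588623046875, 399.4817199707031), (11.502391815185547, 23.780685424804688), 43.59136199951172)
```

View pics/w21.png

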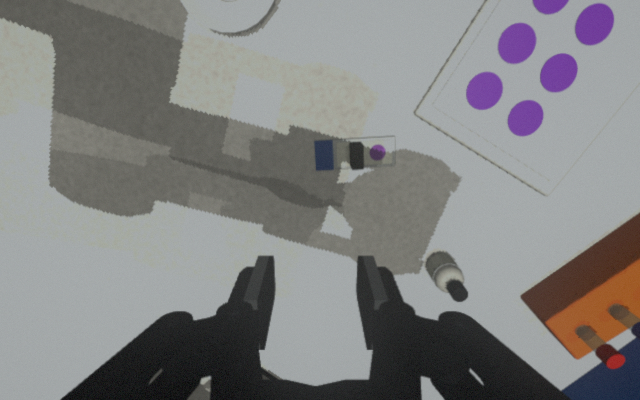

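```bash
python3 - <<'E'
from h import *
plan([([0.5248,0.3995,0.07],133.5)])
E
```

```text
[[0.12,0.24,0.83,0,0,-0.07],[0.12,0.25,0.82,0,0,-0.08],[0.12,0.24,0.83,0,0,-0.07],[0.11,0.25,0.82,0,0,-0.08]]
rows 4 end [0.5249 0.3995 0.07  ] yaw 133.527061377284
```

>>> jog_arm:
  plan:
    - [[0.12,0.24,0.83,0,0,-0.07],[0.12,0.25,0.82,0,0,-0.08],[0.12,0.24,0.83,0,0,-0.07],[0.11,0.25,0.82,0,0,-0.08],[0,0,0,0,0,0],[0,0,0,0,0,0]]

```text
time_s: 34.55
position: [0.5253, 0.3995, 0.0709]
tool_rot: [[-0.689, 0.725, 0.0], [0.725, 0.689, -0.0], [-0.0, -0.0, -1.0]]
ft_force: [-0.4, 0.1, 0.7]
grip_width: 0.0385
```

```bash
python3 - <<'E'
from h import *
st(); carr("wrist","w22")
plan([([0.5248,0.3995,0.0115],133.5,3)])
E
```

```text
t 34.55 p [0.5253 0.3995 0.0709] F [-0.3569  0.1064  0.6654] g 0.0385
[[-0.6886  0.7251  0.    ]
 [ 0.7251  0.6886 -0.0002]
 [-0.0002 -0.0001 -1.    ]]
carrier 0.87 [254, 193, 381, 247] med [0.5218 0.4022 0.0055] z0 0.0055 rect ((524.1702270507812, 400.2169189453125), (80.33409881591797, 30.73311996459961), 44.687034606933594)
  blue n 879 [0.5031 0.3774 0.0055]
  block n 769 [0.5234 0.4012 0.0247] ztop 0.02593515117678658 ((524.0867309570312, 400.3987731933594), (11.60878849029541, 24.124446868896484), 44.0267333984375)
[[0,-0.01,0.51,0.01,0,0],[0.01,-0.01,0.51,0,0,0],[0,-0.01,0.51,0.01,0.01,0]]
rows 3 end [0.5248 0.3995 0.0113] yaw 133.53600009062154
```

>>> jog_arm:
  plan:
    - [[0.03,-0.01,0.51,0,0,-0.06],[0,0,0.5,0,0,0],[0,0,0.47,0,0,0],[0,0,0,0,0,0]]

```text
time_s: 35.05
position: [0.5233, 0.4002, 0.0106]
tool_rot: [[-0.696, 0.718, -0.002], [0.718, 0.696, -0.001], [0.0, -0.002, -1.0]]
ft_force: [0.4, -0.2, 0.2]
grip_width: 0.0383
```

>>> jog_arm:
  plan:
    - [[0,0,0,0,0,0],[0,0,0,0,0,0],[0,0,0,0,0,0],[0,0,0,0,0,0],[0,0,0,0,0,0]]
  grip: -1

```text
time_s: 35.55
position: [0.5248, 0.4013, 0.0132]
tool_rot: [[-0.696, 0.718, 0.003], [0.718, 0.696, 0.002], [-0.001, 0.004, -1.0]]
ft_force: [-0.4, -0.4, 7.7]
grip_width: 0.0106
```

```bash
python3 - <<'E'
from h import *
s=st(); p=s["position"].copy(); a=p.copy(); a[2]=.13
plan([(a,yawx(s["tool_rot"]),4),([0.551,0.030,0.17],89.5)])
E
```

```text
t 35.55 p [0.5248 0.4013 0.0132] F [-0.4145 -0.4013  7.7446] g 0.0106
[[-0.6961  0.7179  0.0035]
 [ 0.7179  0.6961  0.0016]
 [-0.0013  0.0036 -1.    ]]
[[0,0,-0.73,0.01,0,0],[0,0,-0.73,0,0,0],[0,0.01,-0.73,0.01,0.01,0],[0,0,-0.73,0,0,0],[-0.65,-0.54,-0.09,0,0,0.47],[-0.68,-0.5,-0.09,0,0,0.47],[-0.72,-0.45,-0.09,0,0,0.48],[-0.75,-0.4,-0.1,0,0,0.47],[-0.77,-0.34,-0.09,0,0,0.47],[-0.8,-0.29,-0.09,0,0,0.47]]
[[-0.81,-0.23,-0.09,0,0,0.47],[-0.83,-0.17,-0.09,0,0,0.48],[-0.84,-0.11,-0.09,0,0,0.47],[-0.85,-0.05,-0.09,0,0,0.47],[-0.84,0.01,-0.09,0,0,0.47]]
rows 15 end [0.5512 0.0301 0.1698] yaw 89.51041558106452
```

>>> jog_arm:
  plan:
    - [[0,0,-0.5,0,0,0],[0,0,-0.8,0,0,0],[0,0,-0.8,0,0,0],[0,0,-0.8,0,0,0],[-0.65,-0.54,-0.09,0,0,0.47],[-0.68,-0.5,-0.09,0,0,0.47],[-0.72,-0.45,-0.09,0,0,0.48],[-0.75,-0.4,-0.1,0,0,0.47],[-0.77,-0.34,-0.09,0,0,0.47],[-0.8,-0.29,-0.09,0,0,0.47]]

```text
time_s: 36.55
position: [0.5379, 0.1969, 0.15]
tool_rot: [[-0.336, 0.942, 0.001], [0.942, 0.336, 0.0], [-0.0, 0.001, -1.0]]
ft_force: [0.1, 0.5, -0.6]
grip_width: 0.0105
```

>>> jog_arm:
  plan:
    - [[-0.81,-0.23,-0.09,0,0,0.47],[-0.83,-0.17,-0.09,0,0,0.48],[-0.84,-0.11,-0.09,0,0,0.47],[-0.85,-0.05,-0.09,0,0,0.47],[-0.84,0.01,-0.09,0,0,0.47],[0,0,0,0,0,0],[0,0,0,0,0,0]]

```text
time_s: 37.25
position: [0.5502, 0.0293, 0.1676]
tool_rot: [[0.009, 1.0, 0.001], [1.0, -0.009, 0.0], [0.0, 0.001, -1.0]]
ft_force: [1.0, 0.4, -1.7]
grip_width: 0.0107
```

```bash
python3 - <<'E'
from h import *
s=st(); held(); snap("wrist","w23")
E
```

```text
t 37.25 p [0.5502 0.0293 0.1676] F [ 0.9813  0.3921 -1.714 ] g 0.0107
[[ 0.0092  1.      0.001 ]
 [ 1.     -0.0092  0.0001]
 [ 0.0001  0.001  -1.    ]]
held plate top toolz 0.007732191584805068 n 6002 x max 0.014175141884303764 y [-0.0405  0.0393] ((-0.8632755279541016, -0.5423851013183594), (80.48524475097656, 31.122814178466797), 89.42501068115234)
  y -0.03 xmax 0.014077552879416828 z 0.007579508017661129
  y -0.02 xmax 0.01414748092885121 z 0.007908383429341885
  y 0.02 xmax 0.013929003761710202 z 0.007674028580214238
  y 0.03 xmax 0.014056585073706886 z 0.007810384564832665
```

View pics/w23.png

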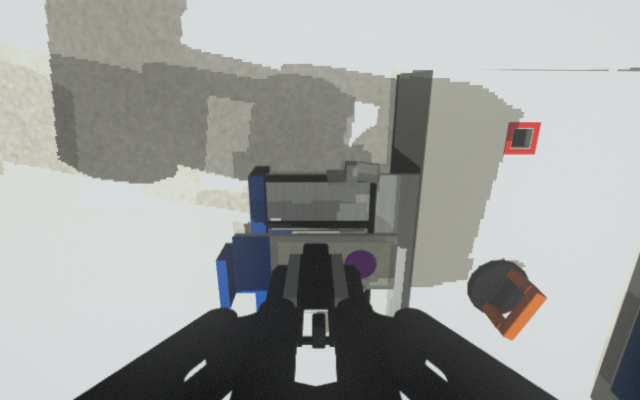

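>>> jog_arm:
  plan:
    - [[-0.19,0.03,0.6,0,0,0],[0,0,0.8,0,0,0],[0,0,0.8,0,0,0],[0,0,0.4,0,0,0],[0,0,0.15,0,0,0],[0,0,0,0,0,0],[0,0,0,0,0,0]]

```text
time_s: 38.05
position: [0.5518, 0.0223, 0.0579]
tool_rot: [[0.008, 1.0, 0.002], [1.0, -0.008, -0.0], [-0.0, 0.002, -1.0]]
ft_force: [0.5, -0.3, -1.1]
grip_width: 0.0104
```

>>> jog_arm:
  plan:
    - [[-0.01,0,0.1,0,0,0],[0,0,0.07,0,0,0],[0,0,0,0,0,0],[0,0,0,0,0,0]]

```text
time_s: 38.45
position: [0.5519, 0.0216, 0.0512]
tool_rot: [[0.008, 1.0, 0.002], [1.0, -0.008, -0.0], [-0.0, 0.002, -1.0]]
ft_force: [-0.3, 0.9, 6.5]
grip_width: 0.0102
```

>>> jog_arm:
  plan:
    - [[0,0,0,0,0,0],[0,0,0,0,0,0],[0,0,0,0,0,0],[0,0,-0.3,0,0,0],[0,0,-0.8,0,0,0],[0,0,-0.9,0,0,0],[0,0,-0.9,0,0,0],[0,0,-0.9,0,0,0]]
  grip: -0.1

```text
time_s: 39.25
position: [0.5509, 0.0216, 0.2046]
tool_rot: [[0.009, 1.0, 0.001], [1.0, -0.009, -0.0], [-0.0, 0.001, -1.0]]
ft_force: [-0.7, 0.5, -0.2]
grip_width: 0.0384
```

```bash
python3 - <<'E'
from h import *
st(); carr("wrist","w24"); snap("top","t24")
C,im,d=snap("wrist")
P,px=cloud("wrist",d,np.ones(d.shape,bool),C)
hsv=cv2.cvtColor(im,cv2.COLOR_RGB2HSV)[px[:,1],px[:,0]]
b=(hsv[:,0]>100)&(hsv[:,0]<125)&(hsv[:,1]>110)&(P[:,2]>.060)&(P[:,2]<.08)&(P[:,0]>.43)&(P[:,0]<.52)&(abs(P[:,1]+.04)<.05)
B=P[b]; print("tab",len(B),B.mean(0),B[:,2].max(),cv2.minAreaRect((B[:,:2]*1000).astype(np.float32)))
E
```

```text
t 39.25 p [0.5509 0.0216 0.2046] F [-0.6717  0.4637 -0.1845] g 0.0384
[[ 0.0085  1.      0.0007]
 [ 1.     -0.0085 -0.0001]
 [-0.0001  0.0007 -1.    ]]
carrier 0.79 [273, 205, 357, 241] med [ 0.5518 -0.0174  0.0436] z0 0.0436 rect ((552.7935180664062, -22.07753562927246), (36.55438232421875, 83.1856918334961), 89.31133270263672)
  blue n 518 [ 0.5195 -0.0206  0.0433]
  block n 352 [ 0.5515 -0.018   0.0628] ztop 0.06405274815815629 ((551.3333740234375, -19.24988555908203), (24.100019454956055, 11.793519020080566), 89.96037292480469)
carrier 0.77 [277, 278, 356, 312] med [ 0.5513 -0.0952  0.0437] z0 0.0437 rect ((551.8111572265625, -99.06364440917969), (42.671180725097656, 81.40570068359375), 89.4941177368164)
  blue n 420 [ 0.5197 -0.0989  0.0434]
  block n 315 [ 0.5538 -0.0832  0.0797] ztop 0.21112015587501312 ((569.8070678710938, 15.458253860473633), (0.3385140001773834, 11.916967391967773), 0.3733571171760559)
carrier 0.73 [270, 165, 362, 200] med [0.5513 0.0214 0.0436] z0 0.0436 rect ((551.4282836914062, 18.245067596435547), (33.05506896972656, 80.36349487304688), 89.17487335205078)
  blue n 498 [0.52   0.0201 0.0436]
  block n 378 [0.5516 0.0214 0.0628] ztop 0.0640406395632275 ((551.5670166015625, 20.89729881286621), (23.646757125854492, 11.39907169342041), 89.92190551757812)
tab 383 [ 0.4753 -0.0372  0.0722] 0.07438076986295541 ((475.2499694824219, -37.73168182373047), (44.229549407958984, 8.153847694396973), 89.37493896484375)
```

View pics/w24.png

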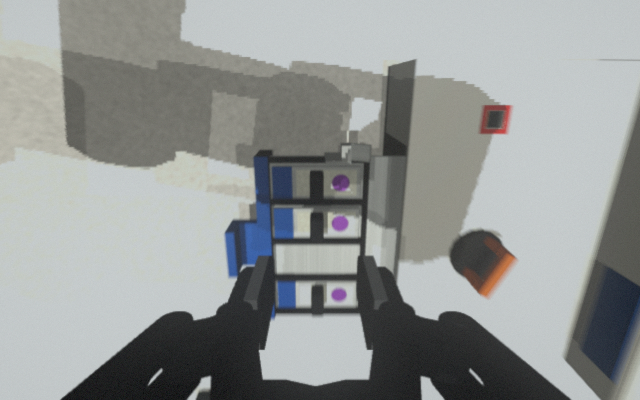

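View pics/t24.png

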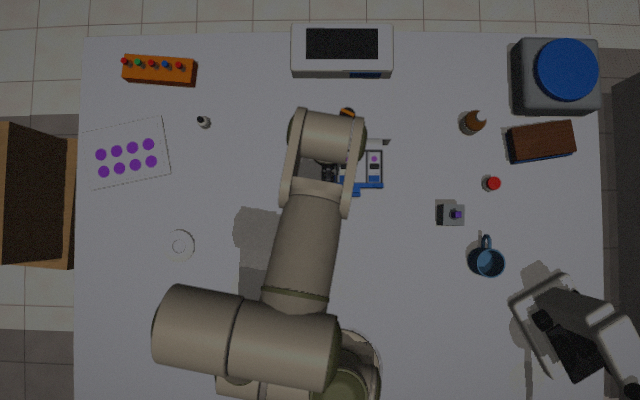

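```bash
python3 - <<'E'
from h import *
plan([([0.435,-0.0385,0.15],179.5),([0.435,-0.0385,0.050],179.5)])
E
```

```text
[[-0.13,-0.24,0.11,0,0,-0.87],[-0.09,-0.26,0.11,0,0,-0.88],[-0.06,-0.26,0.11,0,0,-0.87],[-0.03,-0.27,0.11,0,0,-0.87],[0.01,-0.28,0.11,0,0,-0.87],[0.05,-0.26,0.11,0,0.01,-0.88],[0.08,-0.27,0.11,0,0,-0.87],[0.11,-0.24,0.11,0,0,-0.87],[0.15,-0.23,0.11,0,0,-0.87],[0.17,-0.21,0.11,0.01,0,-0.88]]
[[0.2,-0.19,0.11,0,0,-0.87],[0.23,-0.15,0.11,0,0,-0.87],[0,0,0.83,0,0,0],[0,0,0.84,0,0,0],[0,0,0.83,0,0,0]]
rows 15 end [ 0.4349 -0.0383  0.0501] yaw 179.49804516018318
```

>>> jog_arm:
  plan:
    - [[-0.13,-0.24,0.11,0,0,-0.87],[-0.09,-0.26,0.11,0,0,-0.88],[-0.06,-0.26,0.11,0,0,-0.87],[-0.03,-0.27,0.11,0,0,-0.87],[0.01,-0.28,0.11,0,0,-0.87],[0.05,-0.26,0.11,0,0,-0.88],[0.08,-0.27,0.11,0,0,-0.87],[0.11,-0.24,0.11,0,0,-0.87],[0.15,-0.23,0.11,0,0,-0.87],[0.17,-0.21,0.11,0,0,-0.88]]
  grip: -1

```text
time_s: 40.45
position: [0.4534, -0.0284, 0.1569]
tool_rot: [[-0.965, 0.261, -0.003], [0.261, 0.965, 0.001], [0.003, 0.0, -1.0]]
ft_force: [0.2, 0.2, -0.2]
grip_width: 0.0002
```

>>> jog_arm:
  plan:
    - [[0.2,-0.19,0.11,0,0,-0.87],[0.23,-0.15,0.11,0,0,-0.87],[0,0,0,0,0,0],[0,0,0,0,0,0]]

```text
time_s: 40.85
position: [0.4348, -0.0382, 0.149]
tool_rot: [[-1.0, 0.013, -0.001], [0.013, 1.0, 0.0], [0.001, 0.0, -1.0]]
ft_force: [-0.0, -0.6, 0.1]
grip_width: 0.0001
```

```bash
python3 - <<'E'
from h import *
st(); snap("wrist","w25")
plan([([0.437,-0.0382,0.050],179.5)])
E
```

```text
t 40.85 p [ 0.4348 -0.0382  0.149 ] F [-0.0274 -0.5604  0.0845] g 0.0001
[[-0.9999  0.0128 -0.001 ]
 [ 0.0128  0.9999  0.0005]
 [ 0.001   0.0004 -1.    ]]
[[-0.02,0,0.83,0,0,-0.01],[-0.01,0,0.82,0,0,0],[-0.02,0,0.83,0,0,-0.01]]
rows 3 end [ 0.4371 -0.0382  0.05  ] yaw 179.47990357194556
```

View pics/w25.png

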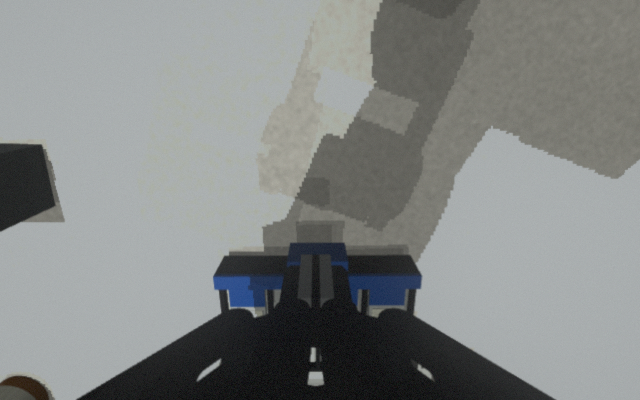

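>>> jog_arm:
  plan:
    - [[0,0,0.83,0,0,0],[0,0,0.83,0,0,0],[0,0,0.83,0,0,0],[-0.25,0,0,0,0,0],[-0.2,0,0,0,0,0],[0,0,0,0,0,0]]

```text
time_s: 41.5
position: [0.4554, -0.0389, 0.0512]
tool_rot: [[-1.0, 0.009, 0.004], [0.009, 1.0, -0.001], [-0.004, -0.001, -1.0]]
ft_force: [-1.0, -0.2, -0.5]
grip_width: -0.0002
```

>>> jog_arm:
  plan:
    - [[-0.2,0,0,0,0,0],[-0.2,0,0,0,0,0],[-0.2,0,0,0,0,0],[-0.2,0,0,0,0,0],[-0.2,0,0,0,0,0],[-0.2,0,0,0,0,0]]

```text
time_s: 42.1
position: [0.5004, -0.0387, 0.0506]
tool_rot: [[-1.0, 0.009, -0.002], [0.009, 1.0, -0.0], [0.002, -0.0, -1.0]]
ft_force: [-6.4, -1.5, 5.8]
grip_width: -0.0001
```

>>> jog_arm:
  plan:
    - [[-0.2,0,0,0,0,0],[-0.2,0,0,0,0,0],[-0.2,0,0,0,0,0],[-0.2,0,0,0,0,0],[-0.2,0,0,0,0,0],[-0.2,0,0,0,0,0],[-0.2,0,0,0,0,0],[-0.1,0,0,0,0,0],[0,0,0,0,0,0]]

```text
time_s: 43.0
position: [0.5605, -0.0392, 0.0506]
tool_rot: [[-1.0, 0.009, -0.002], [0.009, 1.0, -0.0], [0.002, -0.0, -1.0]]
ft_force: [-5.9, 0.2, 4.0]
grip_width: -0.0
```

>>> jog_arm:
  plan:
    - [[-0.1,0,0,0,0,0],[-0.1,0,0,0,0,0],[-0.1,0,0,0,0,0],[-0.05,0,0,0,0,0],[0,0,0,0,0,0],[0,0,0,0,0,0]]

```text
time_s: 43.6
position: [0.5743, -0.0393, 0.0506]
tool_rot: [[-1.0, 0.009, -0.002], [0.009, 1.0, 0.0], [0.002, 0.0, -1.0]]
ft_force: [-6.1, -0.1, 3.5]
grip_width: -0.0001
```

>>> jog_arm:
  plan:
    - [[-0.05,0,0,0,0,0],[-0.05,0,0,0,0,0],[0,0,0,0,0,0]]

```text
time_s: 43.9
position: [0.5747, -0.0393, 0.0506]
tool_rot: [[-1.0, 0.008, -0.011], [0.008, 1.0, 0.0], [0.011, 0.0, -1.0]]
ft_force: [-23.6, -3.0, 15.8]
grip_width: -0.0002
```

>>> jog_arm:
  plan:
    - [[0.15,0,0,0,0,0],[0.4,0,0,0,0,0],[0.8,0,0,0,0,0],[0.8,0,0,0,0,0],[0,0,-0.9,0,0,0],[0,0,-0.9,0,0,0],[0,0,-0.9,0,0,0],[0,0,-0.9,0,0,0],[0,0,0,0,0,0]]

```text
time_s: 44.8
position: [0.4951, -0.0393, 0.1991]
tool_rot: [[-1.0, 0.009, 0.01], [0.009, 1.0, -0.003], [-0.01, -0.003, -1.0]]
ft_force: [0.8, -0.5, -0.4]
grip_width: -0.0002
```

```bash
cat >> h.py <<'E'
def tab():
    C,im,d=snap("wrist")
    P,px=cloud("wrist",d,np.ones(d.shape,bool),C)
    hsv=cv2.cvtColor(im,cv2.COLOR_RGB2HSV)[px[:,1],px[:,0]]
    b=(hsv[:,0]>100)&(hsv[:,0]<125)&(hsv[:,1]>110)&(P[:,2]>.068)&(P[:,2]<.078)&(P[:,0]>.43)&(P[:,0]<.64)&(abs(P[:,1]+.04)<.05)
    B=P[b]; print("tab",len(B)); 
    if len(B)>5: print(B.mean(0),B[:,2].max(),cv2.minAreaRect((B[:,:2]*1000).astype(np.float32)))
E
python3 - <<'E'
from h import *
st(); snap("wrist","w26"); snap("top","t26"); tab()
plan([([0.60,-0.03,0.24],63.7)])
E
```

```text
t 44.8 p [ 0.4951 -0.0393  0.1991] F [ 0.8054 -0.4689 -0.3966] g -0.0002
[[-0.9999  0.0089  0.0102]
 [ 0.0089  1.     -0.0033]
 [-0.0102 -0.0032 -0.9999]]
tab 0
[[-0.18,0.02,-0.08,0,0,0.9],[-0.17,0.04,-0.07,0,0,0.9],[-0.17,0.06,-0.08,0,0,0.89],[-0.16,0.08,-0.08,0,0,0.9],[-0.14,0.11,-0.08,0,0,0.9],[-0.13,0.12,-0.07,0,0,0.9],[-0.12,0.15,-0.08,0,0,0.9],[-0.09,0.15,-0.08,0,0,0.9],[-0.07,0.16,-0.08,0,0,0.89],[-0.05,0.18,-0.07,0,0,0.9]]
[[-0.02,0.17,-0.08,0,0,0.9],[0,0.18,-0.08,0,0,0.9],[0.02,0.18,-0.07,0,0,0.9],[0.05,0.17,-0.08,0,0,0.89],[0.07,0.17,-0.08,0,0,0.9]]
rows 15 end [ 0.6001 -0.0302  0.2401] yaw 63.72515472435473
```

View pics/w26.png

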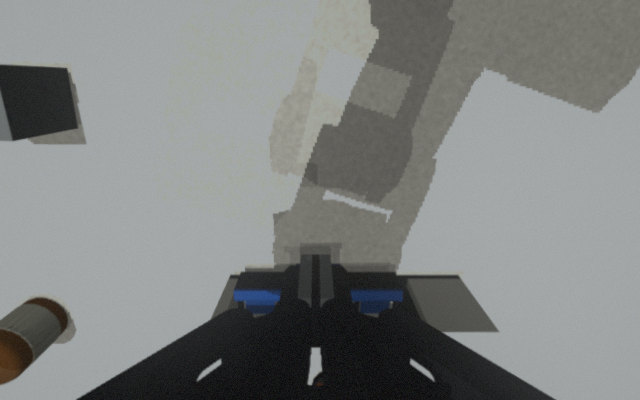

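View pics/t26.png

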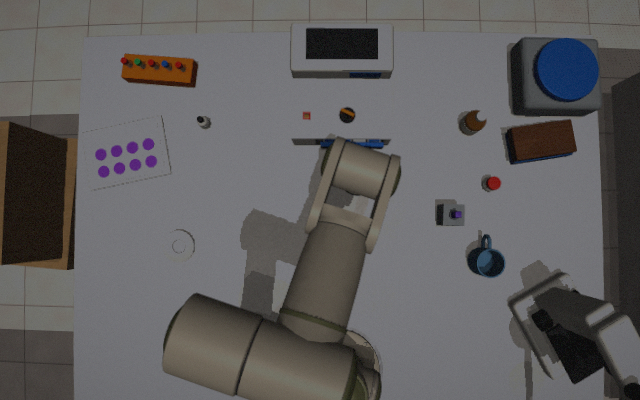

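>>> jog_arm:
  plan:
    - [[-0.18,0.02,-0.08,0,0,0.9],[-0.17,0.04,-0.07,0,0,0.9],[-0.17,0.06,-0.08,0,0,0.89],[-0.16,0.08,-0.08,0,0,0.9],[-0.14,0.11,-0.08,0,0,0.9],[-0.13,0.12,-0.07,0,0,0.9],[-0.12,0.15,-0.08,0,0,0.9],[-0.09,0.15,-0.08,0,0,0.9],[-0.07,0.16,-0.08,0,0,0.89],[-0.05,0.18,-0.07,0,0,0.9]]
  grip: 0

```text
time_s: 45.95
position: [0.5645, -0.033, 0.2232]
tool_rot: [[-0.208, 0.978, -0.003], [0.978, 0.208, 0.001], [0.001, -0.002, -1.0]]
ft_force: [-0.1, -0.9, -0.2]
grip_width: 0.0425
```

>>> jog_arm:
  plan:
    - [[-0.02,0.17,-0.08,0,0,0.9],[0,0.18,-0.08,0,0,0.9],[0.02,0.18,-0.07,0,0,0.9],[0.05,0.17,-0.08,0,0,0.89],[0.07,0.17,-0.08,0,0,0.9],[0,0,0,0,0,0],[0,0,0,0,0,0]]

```text
time_s: 46.65
position: [0.5998, -0.0302, 0.239]
tool_rot: [[0.439, 0.898, -0.002], [0.898, -0.439, 0.0], [-0.0, -0.002, -1.0]]
ft_force: [0.3, 0.7, 0.6]
grip_width: 0.0429
```

```bash
cat >> h.py <<'E'
def bar(save=None):
    C,im,d=snap("wrist",save); hsv=cv2.cvtColor(im,cv2.COLOR_RGB2HSV)
    mo=(hsv[...,0]>2)&(hsv[...,0]<18)&(hsv[...,1]>120)&(hsv[...,2]>60)
    K,_=cloud("wrist",d,mo,C); K=K[(K[:,2]>0.125)&(K[:,2]<.142)]
    zt=np.percentile(K[:,2],90); T=K[K[:,2]>zt-.004]
    print("bar",len(T),T.mean(0),zt,cv2.minAreaRect((T[:,:2]*1000).astype(np.float32)))
    P,px=cloud("wrist",d,np.ones(d.shape,bool),C); h=hsv[px[:,1],px[:,0]]
    c=T[:,:2].mean(0); k=(np.linalg.norm(P[:,:2]-c,axis=1)<.035)&(abs(P[:,2]-.103)<.003)
    (e,r)=cv2.minEnclosingCircle((P[k][:,:2]*1000).astype(np.float32)); print("disc",k.sum(),e,r,np.median(P[k][:,2]))
E
python3 - <<'E'
from h import *
st(); bar("w27"); tab(); hole()
E
```

```text
t 46.65 p [ 0.5998 -0.0302  0.239 ] F [0.3254 0.7322 0.615 ] g 0.0429
[[ 0.4393  0.8983 -0.0021]
 [ 0.8983 -0.4393  0.0005]
 [-0.0005 -0.0021 -1.    ]]
bar 516 [ 0.6793 -0.024   0.1331] 0.13406083505464064 ((679.2093505859375, -24.785255432128906), (34.880615234375, 7.705728054046631), 63.919471740722656)
disc 1373 (679.0687255859375, -25.485057830810547) 20.95098114013672 0.10319503245928255
tab 88
[ 0.585  -0.0519  0.072 ] 0.07433214007688854 ((585.402099609375, -39.43257141113281), (42.08797073364258, 7.540161609649658), 89.09019470214844)
red [330   0  33  31 314] ((679.07666015625, 80.04373931884766), (19.159351348876953, 19.041053771972656), 89.84166717529297)
```

View pics/w27.png

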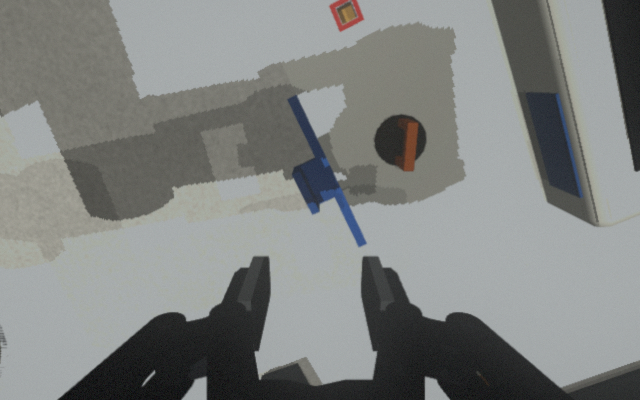

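```bash
python3 - <<'E'
from h import *
plan([([0.6791,-0.0252,0.16],63.8),([0.6791,-0.0252,0.1115],63.8,3)])
E
```

```text
[[0.25,0.43,0.5,0,0,0],[0.24,0.43,0.5,0,0,0],[0.25,0.43,0.49,0,0,0],[0.25,0.44,0.5,-0.01,0,0.01],[0,0,0.4,0,0,0],[0,0,0.41,0,0,0],[0,-0.01,0.4,0,0,0]]
rows 7 end [ 0.6789 -0.0251  0.1116] yaw 63.75895318543154
```

>>> jog_arm:
  plan:
    - [[0.25,0.43,0.5,0,0,0],[0.24,0.43,0.5,0,0,0],[0.25,0.43,0.49,0,0,0],[0.25,0.44,0.5,0,0,0],[0,0,0.4,0,0,0],[0,0,0.41,0,0,0],[0,0,0.4,0,0,0],[0,0,0,0,0,0],[0,0,0,0,0,0]]

```text
time_s: 47.7
position: [0.6798, -0.0255, 0.1125]
tool_rot: [[0.442, 0.897, -0.0], [0.897, -0.442, -0.0], [-0.0, 0.0, -1.0]]
ft_force: [0.2, 0.1, 0.7]
grip_width: 0.0427
```

>>> jog_arm:
  plan:
    - [[0,0,0,0,0,0],[0,0,0,0,0,0],[0,0,0,0,0,0],[0,0,0,0,0,0],[0,0,0,0,0,0],[0,0,0,0,0,0]]
  grip: -1
  squeeze: 40

```text
time_s: 48.3
position: [0.6799, -0.0254, 0.1128]
tool_rot: [[0.443, 0.897, 0.001], [0.897, -0.443, -0.0], [0.0, 0.001, -1.0]]
ft_force: [-1.9, 0.6, 6.7]
grip_width: 0.0071
```

```bash
python3 - <<'E'
from h import *
s=st(); p=s["position"].copy(); a=p.copy(); a[2]+=.035; b=a+[-.0001,.1053,0]
y=yawx(s["tool_rot"]); plan([(a,y,2),(b,y)])
E
```

```text
t 48.3 p [ 0.6799 -0.0254  0.1128] F [-1.8616  0.5631  6.6582] g 0.0071
[[ 0.4425  0.8968  0.0008]
 [ 0.8968 -0.4425 -0.0002]
 [ 0.0002  0.0008 -1.    ]]
[[0,0,-0.44,0,0,0],[0,0,-0.43,0.01,0,0],[0.79,-0.39,0,0,0,0],[0.78,-0.39,0,0,0,0],[0.79,-0.39,0,0,0,0]]
rows 5 end [0.6797 0.08   0.1477] yaw 63.73502156806892
```

>>> jog_arm:
  plan:
    - [[0,0,-0.35,0,0,0],[0,0,-0.5,0,0,0],[0.79,-0.39,0,0,0,0],[0.78,-0.39,0,0,0,0],[0.79,-0.39,0,0,0,0],[0,0,0,0,0,0],[0,0,0,0,0,0]]

```text
time_s: 49.0
position: [0.6794, 0.0805, 0.1457]
tool_rot: [[0.441, 0.897, -0.001], [0.897, -0.441, -0.0], [-0.001, -0.0, -1.0]]
ft_force: [-0.3, -0.2, -1.1]
grip_width: 0.007
```

>>> jog_arm:
  plan:
    - [[0,0,0.3,0,0,0],[0,0,0.3,0,0,0],[0,0,0.15,0,0,0],[0,0,0.08,0,0,0],[0,0,0,0,0,0],[0,0,0,0,0,0]]

```text
time_s: 49.6
position: [0.6795, 0.0794, 0.113]
tool_rot: [[0.443, 0.896, -0.0], [0.896, -0.443, -0.0], [-0.0, -0.0, -1.0]]
ft_force: [-3.3, -0.1, 4.0]
grip_width: 0.0072
```

Contact. Release, rise, and check.

>>> jog_arm:
  plan:
    - [[0,0,0,0,0,0],[0,0,0,0,0,0],[0,0,0,0,0,0],[0,0,0,0,0,0],[0,0,-0.3,0,0,0],[0,0,-0.7,0,0,0],[0,0,-0.9,0,0,0],[0,0,-0.9,0,0,0],[0,0,-0.5,0,0,0]]
  grip: 0

```text
time_s: 50.5
position: [0.68, 0.08, 0.2496]
tool_rot: [[0.442, 0.897, 0.006], [0.897, -0.442, -0.0], [0.002, 0.005, -1.0]]
ft_force: [0.1, 0.3, -0.5]
grip_width: 0.0426
```

>>> jog_arm:
  plan:
    - [[-0.5,-0.8,-0.3,0,0,0],[-0.5,-0.8,-0.3,0,0,0],[-0.5,-0.8,-0.3,0,0,0],[-0.5,-0.8,0,0,0,0],[-0.3,-0.8,0,0,0,0],[0,-0.8,0,0,0,0],[0,-0.5,0,0,0,0],[0,0,0,0,0,0],[0,0,0,0,0,0]]

```text
time_s: 51.4
position: [0.4492, 0.0912, 0.2818]
tool_rot: [[0.442, 0.897, 0.002], [0.897, -0.442, -0.0], [0.001, 0.002, -1.0]]
ft_force: [0.2, -0.2, 0.6]
grip_width: 0.0425
```

```bash
python3 - <<'E'
from h import *
st(); bar("w28"); tab(); C,im,d=snap("top","t28"); snap("side","s28")
for q in ["stain_bottle","oil_bottle","specimen_pot","mug","dish","carrier1","pin"]:
    for r in spotter.trace("top",q)[:2]:
        P,_=cloud("top",d,r["pixels"],C); print(q,round(r["score"],2),[int(a) for a in r["rect"]],np.median(P,0))
E
```

```text
t 51.4 p [0.4492 0.0912 0.2818] F [ 0.2275 -0.1616  0.6365] g 0.0425
[[ 0.4423  0.8969  0.0019]
 [ 0.8969 -0.4423 -0.0003]
 [ 0.0006  0.0019 -1.    ]]
bar 434 [0.6781 0.0799 0.1332] 0.13419762142600258 ((678.4232788085938, 79.53778076171875), (34.484554290771484, 8.846845626831055), 61.8843879699707)
disc 1355 (677.5064697265625, 79.95618438720703) 20.740009307861328 0.1031918737190151
tab 276
[ 0.5845 -0.0383  0.0722] 0.07436393242087687 ((584.5764770507812, -38.483802795410156), (44.057743072509766, 8.441919326782227), 89.70486450195312)
stain_bottle 0.68 [456, 109, 484, 130] [ 0.6648 -0.3559  0.083 ]
oil_bottle 0.59 [198, 115, 210, 126] [0.6754 0.365  0.0419]
oil_bottle 0.43 [289, 22, 397, 156] [ 0.7672 -0.0145  0.0979]
specimen_pot 0.71 [481, 175, 498, 192] [ 0.5069 -0.4137  0.0474]
mug 0.79 [467, 230, 506, 278] [ 0.298  -0.3989  0.0404]
mug 0.25 [435, 203, 464, 223] [ 0.4233 -0.2892  0.0765]
dish 0.67 [156, 225, 194, 262] [0.3373 0.4425 0.009 ]
dish 0.3 [323, 138, 380, 158] [ 0.609  -0.0419  0.049 ]
carrier1 0.36 [289, 22, 395, 156] [ 0.7676 -0.014   0.098 ]
pin 0.52 [159, 225, 195, 262] [0.3373 0.4424 0.0089]
```

View pics/w28.png

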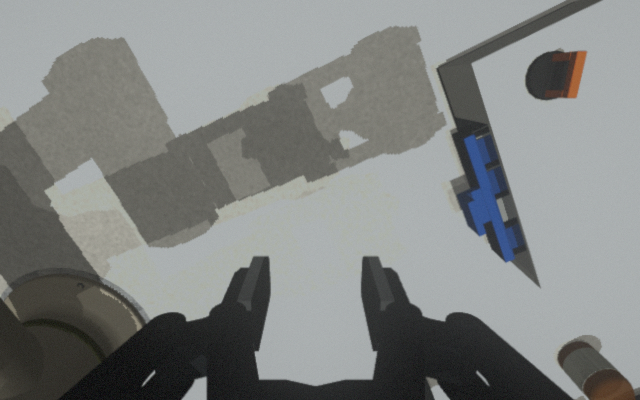

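View pics/t28.png

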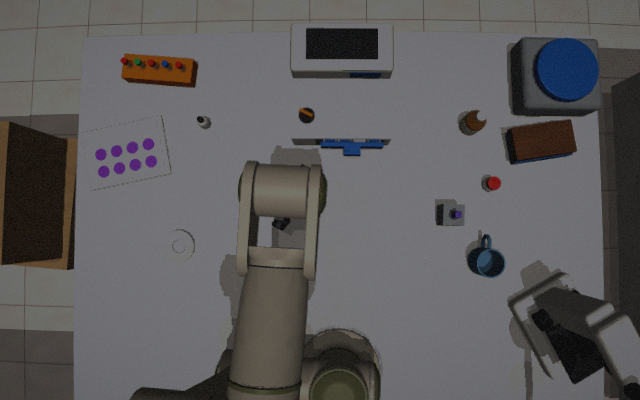

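View pics/s28.png

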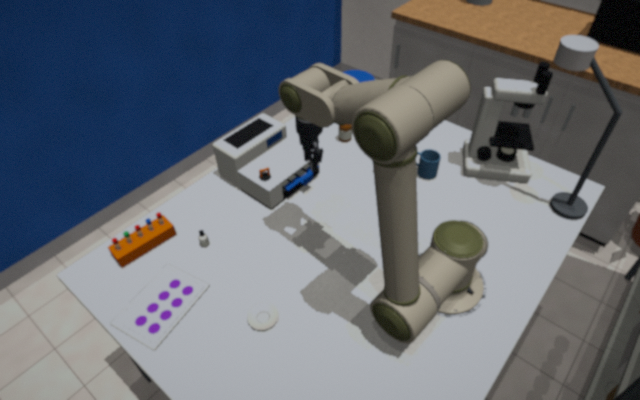

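```bash
python3 -c "
from rig import close_job
print(close_job())"
```

```text
the job is handed in; nothing more can be done
None
```

The job is finished and handed in at about 52 s. The order was:

1. Lifted the cap off the access hole and laid it on the deck.
2. Tripped the latch with the pin; the tray sprang out.
3. Put the pin back in its stand.
4. Laid the three carriers on the bench in compartments 4, 2 and 1, blue ends towards the blue front edge. One had been knocked a few centimetres aside, so I measured it again before grasping it.
5. Pushed the tray in to its stop.
6. Put the cap back over the hole.

What the last checks showed:

- **Tray:** the tab sits 110 mm further in than when the tray was fully out, to within about 1 mm, so the tray is caught at about 0.
- **Carriers:** before the tray went in, all three plates measured 43.6 mm high (floor 38 mm plus plate 5 mm), so they lay flat. No carrier was left on the bench in the top or side picture.
- **Cap:** the last view, from farther off, puts it within 2 mm of the hole's centre, with its disc top at 103 mm, so it is flat.
- **Pin:** it stood upright with its handle top at 122.4 mm, measured just after I set it back. In the last top picture it is still in its stand.
- **Other things:** the bottles, pot, mug and dish are within about 1 mm of where they started.

No check failed. In the last pictures the trained network wrongly named the scanner as a carrier and the dish as the pin, both with low scores. The pictures show otherwise, so I passed over those reports.

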